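# Load the sample carousel

## Robot

A 6-joint arm with a two-finger parallel gripper is mounted at the origin on the work surface. World frame = base frame: x ahead of the robot, y to its left, z up, the work surface at z = 0. Lengths are in m, angles in rad, forces in N, time in s.
With the tool pointing down it reaches from about 0.25 to 0.725 m from the base axis. Payload 4 kg.
Tool frame: the origin (TCP) lies on the centre line of the jaws, within the pads' length; the fingertips stand 17 mm ahead of it and the grasp point (between the pads) lies 2 mm behind it; z points along the fingers, y is the line along which they close (so a half turn about z gives the same grasp; the last joint's range is limited). The gripper opens to 85 mm and grips with 20 to 120 N. Pads are 22 mm wide; open, the fingers measure 114 mm over their backs; the gripper's body (76 mm by 85 mm) begins 54 mm behind the grasp point. The pads swing forward as they close: fully open they stand 13 mm farther back than shut.
Start: joints at [1.339, 0.241, 0.005, 1.335, 0, 1.571], TCP at [0.115, 0.487, 0.248] pointing down, gripper open.
Joint ranges: [-2.72, 2.72], [-1.05, 1.87], [-1.09, 1.28], [-1.99, 2.15], [-1.42, 1.44], [-3.14, 3.14]. Speed limits (rad/s): [2.79, 2.79, 3.14, 3.14, 3.14, 3.14].

## Interface

Orientations are given as a unit quaternion [x, y, z, w].
In Python, from workcell import bot, camera, get_calibration gives the robot as it stands.
- The arm moves only by the tool apply_moves, never from a script. Its argument "steps" is a list of rows, each a list of 3 entries, a list of its own where there are three numbers: the shift along the tool's x, y, z as a fraction of full scale, then the turn, a rotation vector about the tool's x, y, z as a fraction of full scale, then the opening, from 0 (shut) to 1 (fully open). A call has exactly 8 rows; each row shifts and turns the commanded pose from where the row before left it, along the tool's axes as they then stand; what a row does not reach is not made up. Full scale, the value 1, is 20 cm for a shift and pi rad for a turn. A row lasts 1/12 s, in which the tool goes at most 41.7 mm and 7.16 degrees, less where a joint would pass 70% of its speed; a pose out of reach is approached as far as the arm can. A call with a number of a shift or a turn outside -1 to 1 is refused whole. A call with a gripper value outside its range is refused whole. The fingers move at their own pace and stop on an object; the grip force is fixed at half the most. Time passes only in rows, so rows that do not move let the fingers close, or fill a call up. It gives the time, the measured TCP pose, the force, the opening and the grip force at its end, in the units of the state.
- bot.get_obs(): the state, without advancing time (a new reading comes with each control period).
- camera(name): name is "side" or "top"; returns (picture, depth): 420x560x3 uint8, red, green, blue; 420x560 float32, m along the optical axis (not along the pixel's ray), 0 where there is no reading.
- get_calibration(name): a dict with "fov_y" (degrees; the focal length in pixels is half the picture's height over the tangent of half this angle, whatever the lens; pixels are square), "cx", "cy" (the principal point, pixels), "rvec" (rotation vector, rad) and "tvec" (3), from world to camera coordinates, as OpenCV has them. Camera axes: x right, y down, z forward; pixel columns grow to the right and rows downward; lengths in m; the calibration is good to about 2 mm. A picture is of the moment at which its call begins. get_calibration takes no time and is no camera call.
- bot.job_done(): hands the job in; it is judged then, once.
The state is a dict: "clock": time; "joint_pos": joint angles; "joint_vel": joint speeds; "tau": joint torques, N m; "eef_pos": TCP position; "tool_rot": TCP orientation; "ft_force": force on the tool from outside, world axes, zero at the start; "ft_torque": the same for the moment, N m; "grip_width": finger opening in m; "grasp_force": force on a finger pad.
Only numpy, scipy, OpenCV 4.12 (cv2) and the standard library are available. Lean on these libraries where they do the work, as an engineer would, in place of code of your own. Each camera call takes 0.05 s, during which the arm holds its last target. There are 200 camera calls.

## Task

Load the sample carousel: lift the desiccant canister by its handle off the loading port and stand it on the grey mat, then turn the carousel by its knob to bring the right slot to the port for each specimen puck on the tray, and stand every puck upright in the slot of its grip's colour (two or three of the four colours are there). When all the pucks are in, stand the canister back upright over the middle of the port, and leave the other things on the bench alone.

Things in the scene. Friction and masses are not known exactly. Their poses are not given: they have to be found in the camera images.
- station: The sample carousel unit, fixed: round grey base 304 mm across and 10 mm high, turntable with six slots (two hold fixed pucks with white grips), low white reader box (100 mm high) on the side away from the port. A clear guard, 6 mm thick, its top 94 mm above the table, covers the slots except at the loading port; it has a square opening 116 mm wide over the hub. Origin on the turning axis at table height, z up.
- port (a point): Middle of the loading port, level with the guard's top: a gap 70 mm wide in the guard, edged in blue and open outwards, through which one slot can be loaded from above. It lies 95 mm from the carousel's axis. x points level towards the axis, y across the gap, z up.
- knob (a point): Black bar knob on the carousel's axis, 50 mm long, 16 mm wide, standing 40 mm clear above a grey hub (60 mm across, top 62 mm above the table). The point is on the axis 10 mm below the bar's top, 92 mm above the table. The bar lies on the line from the yellow to the red slot (x towards red). It turns with the carousel, freely either way without a stop (friction 0.05 N m), and stays where left.
- can_handle (a point): Middle of the top bar of the black handle, a rigid arch, on the steel desiccant canister with a blue band (foot 100 mm across, body 88 mm, 450 g), which stands on the guard across the port at the start. The bar is 12 mm thick, runs along y, 72 mm between the uprights' centres, 115 mm above the canister's underside, 43 mm above its lid. z is up when upright.
- mat_top (a point): Centre of the top face of the grey square mat, 150 x 150 x 4 mm, fixed on the table beside the carousel.
- canister: The desiccant canister; origin at the centre of its underside.
- tray: White laminated tray, 240 x 240 x 12 mm, fixed on the table, on which the specimen pucks stand; origin at the centre of its underside.
- mid_red (a point): Centre (half-way up) of the specimen puck with the red grip: aluminium foot 50 mm across and 16 mm high, on it an upright round red grip 26 mm across; 50 mm high in all, 90 g, its weight low down. z points up through the grip. May be absent.
- slot_red (a point): Centre of the floor of the red slot of the carousel (floor 26 mm above the table, 95 mm from the axis): a red square cell, 58 mm inside, walls 3 mm thick and 12 mm high, its sides radial and tangential. The knob's bar points to it. It turns with the carousel; a puck's top stands 76 mm above the table in it, 12 mm below the guard.
- mid_blue (a point): Centre (half-way up) of the specimen puck with the blue grip: aluminium foot 50 mm across and 16 mm high, on it an upright round blue grip 26 mm across; 50 mm high in all, 90 g, its weight low down. z points up through the grip. May be absent.
- slot_blue (a point): Centre of the floor of the blue slot of the carousel (floor 26 mm above the table, 95 mm from the axis): a blue square cell, 58 mm inside, walls 3 mm thick and 12 mm high, its sides radial and tangential. Seen from above it lies 120 degrees anticlockwise of the red slot. It turns with the carousel; a puck's top stands 76 mm above the table in it, 12 mm below the guard.
- mid_yellow (a point): Centre (half-way up) of the specimen puck with the yellow grip: aluminium foot 50 mm across and 16 mm high, on it an upright round yellow grip 26 mm across; 50 mm high in all, 90 g, its weight low down. z points up through the grip. May be absent.
- slot_yellow (a point): Centre of the floor of the yellow slot of the carousel (floor 26 mm above the table, 95 mm from the axis): a yellow square cell, 58 mm inside, walls 3 mm thick and 12 mm high, its sides radial and tangential. Seen from above it lies 180 degrees anticlockwise of the red slot. It turns with the carousel; a puck's top stands 76 mm above the table in it, 12 mm below the guard.
- mid_green (a point): Centre (half-way up) of the specimen puck with the green grip: aluminium foot 50 mm across and 16 mm high, on it an upright round green grip 26 mm across; 50 mm high in all, 90 g, its weight low down. z points up through the grip. May be absent.
- slot_green (a point): Centre of the floor of the green slot of the carousel (floor 26 mm above the table, 95 mm from the axis): a green square cell, 58 mm inside, walls 3 mm thick and 12 mm high, its sides radial and tangential. Seen from above it lies 300 degrees anticlockwise of the red slot. It turns with the carousel; a puck's top stands 76 mm above the table in it, 12 mm below the guard.
- reagent: Bystander: amber bottle 60 mm across, 120 mm high; origin under its centre.
- beaker: Bystander: glass beaker 66 mm across, 80 mm high; origin under its centre.
- jar: Bystander: jar with red lid 56 mm across, 60 mm high; origin under its centre.
- petri: Bystander: closed clear dish 80 mm across, 14 mm high; origin under its centre.
- slidebox: Bystander: blue slide box 90 x 70 x 35 mm; origin under its centre.
- spatula: Bystander: steel spatula 160 mm long, lying flat.
There are look-alikes about, which are no part of the job. Leave any turquoise look-alike of the part that bears mid_yellow alone. Leave any black look-alike of the part that bears mid_green alone.

How it is judged:
On the way, in this order (a step that is already met when the one before it is completed fails the run):
1. the canister stands upright on the grey mat, let go (horizontal distance between can_handle and mat_top below 0.05 m and z of can_handle in the frame of mat_top between 0.108 and 0.121 m and angle between can_handle's own z axis and vertical below 0.08 rad and linear speed of canister below 0.02 m/s and contact force between canister and the fingers below 0.3 N), for 0.2 s.
2. every specimen puck present stands in the slot of its colour while the canister is off the port (horizontal distance between mid_red and slot_red below 0.01 m and z of mid_red in the frame of slot_red below 0.031 m and angle between each of mid_red, mid_blue, mid_yellow, mid_green's own z axis and vertical below 0.12 rad and horizontal distance between mid_blue and slot_blue below 0.01 m and z of mid_blue in the frame of slot_blue below 0.031 m and horizontal distance between mid_yellow and slot_yellow below 0.01 m and z of mid_yellow in the frame of slot_yellow below 0.031 m and horizontal distance between mid_green and slot_green below 0.01 m and z of mid_green in the frame of slot_green below 0.031 m and horizontal distance between can_handle and port above 0.1 m), for 0.2 s.
At the end, for the whole second after the job is handed in: Every puck present stands in the slot of its grip's colour (within 10 mm of its centre, on its floor within 6 mm, tilt under 0.12 rad), and the canister stands still over the loading port, within 20 mm of its middle and upright within 0.08 rad (horizontal distance between mid_red and slot_red below 0.01 m and z of mid_red in the frame of slot_red below 0.031 m and angle between each of mid_red, mid_blue, mid_yellow, mid_green's own z axis and vertical below 0.12 rad and horizontal distance between mid_blue and slot_blue below 0.01 m and z of mid_blue in the frame of slot_blue below 0.031 m and horizontal distance between mid_yellow and slot_yellow below 0.01 m and z of mid_yellow in the frame of slot_yellow below 0.031 m and horizontal distance between mid_green and slot_green below 0.01 m and z of mid_green in the frame of slot_green below 0.031 m and horizontal distance between can_handle and port below 0.02 m and z of can_handle in the frame of port between 0.108 and 0.121 m and angle between can_handle's own z axis and vertical below 0.08 rad and linear speed of canister below 0.02 m/s); the robot touches nothing.
It fails at once if a bystander is moved more than 30 mm (distance of any of reagent, beaker, jar, petri, slidebox, spatula from where it was at the start of the episode above 0.03 m).
Of puck_red, puck_blue, puck_yellow, puck_green only 2 to 3 are there at a start; the rules pass over those that are not, and their reading is None.
At some moment in a run one of puck_red, puck_blue, puck_yellow, puck_green may be knocked a few centimetres aside while the robot is not near it.
It also fails if it takes over 210 s, if anything falls off the work surface, if the arm or the gripper's body presses on something with over 40 N, if the wrist force passes 120 N, or if a joint passes its speed limit or range.

## Working session

There is one attempt and no reset: what is moved stays moved. The work goes in short steps, Python scripts to look and compute and a tool call to move; the robot and the scene stay as the last step left them, time stands still between calls to the robot, and variables do not carry over. Pictures are saved under pics/ and viewed, at most 14 in all, crops included, and the job is handed in when it is done.

Besides the shell and the picture viewer there is one more tool, called after "Request:" as name([rows], argument=value, ...), one row to a line, values as JSON. apply_moves: Moves the arm, as the interface text tells. Its arguments: {"type":"object","properties":{"steps":{"type":"array"}},"required":["steps"]}

```bash
mkdir -p pics; ls; cat > h.py <<'E'
import numpy as np, cv2
from workcell import bot, camera, get_calibration
def cal(n):
    c=get_calibration(n); f=210/np.tan(np.radians(c["fov_y"])/2)
    return f,c["cx"],c["cy"],cv2.Rodrigues(np.array(c["rvec"],float))[0],np.array(c["tvec"],float),c
def shot(n,fn=None):
    im,d=camera(n)
    if fn: cv2.imwrite("pics/"+fn,im[...,::-1])
    return im,d
def cloud(n,d):
    f,cx,cy,R,t,_=cal(n); v,u=np.mgrid[:420,:560]
    P=np.stack([(u-cx)/f*d,(v-cy)/f*d,d],-1)
    W=(P-t)@R; W[d<=0]=np.nan
    return W
E
python3 - <<'E'
from h import *
for n in("top","side"):
    im,d=shot(n,n+"0.png"); np.savez(n+"0.npz",im=im,d=d); print(get_calibration(n))
    W=cloud(n,d); print(np.nanmin(W,(0,1)),np.nanmax(W,(0,1)))
o=bot.get_obs(); print(o)
E
```

```text
pics
{'fov_y': 44.51410570698883, 'cx': 273.50315421376325, 'cy': 214.01819909090332, 'rvec': array([ 2.16567013, -2.1018739 ,  0.19952485]), 'tvec': array([-0.0240981 ,  0.55276605,  1.61512319])}
[-0.11014986 -1.48257178 -0.78518378] [1.86940469 1.44095697 0.7762802 ]
{'fov_y': 53.92481614259273, 'cx': 281.9851546244602, 'cy': 211.04182940061042, 'rvec': array([ 2.40919596, -0.35982689,  0.10574917]), 'tvec': array([-0.50580841,  0.21436867,  1.05859495])}
[-0.84009196 -0.5953666  -0.77268745] [1.87674261 2.42576571 0.54192905]
{'clock': 0.1, 'joint_pos': array([1.33894675e+00, 2.41324161e-01, 3.86442501e-03, 1.33518520e+00,
       4.32338865e-06, 1.57078674e+00]), 'joint_vel': array([ 1.05283541e-03, -2.01375567e-03,  1.73220479e-03,  8.92562553e-05,
        2.21013935e-04,  1.48400451e-03]), 'tau': array([ 9.58282581e-04, -3.73136687e+01,  2.53009897e+01,  1.08335190e-02,
        1.18116227e-04,  1.42544127e-05]), 'eef_pos': array([0.11476705, 0.48611038, 0.24751076]), 'tool_rot': array([ 1.15660511e-01,  9.93288373e-01, -9.17849226e-04, -1.09061444e-04]), 'ft_force': array([ 1.31746233, -0.55078932,  0.15121059]), 'ft_torque': array([-0.03273503,  0.00066177,  0.01176555]), 'grasp_force': 0.0, 'grip_width': 0.08542612250981915}
```

View pics/top0.png

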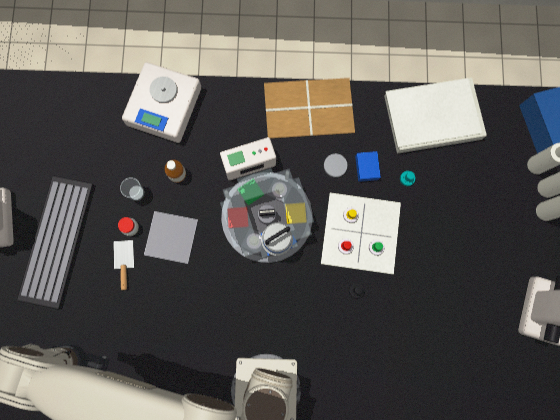

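View pics/side0.png

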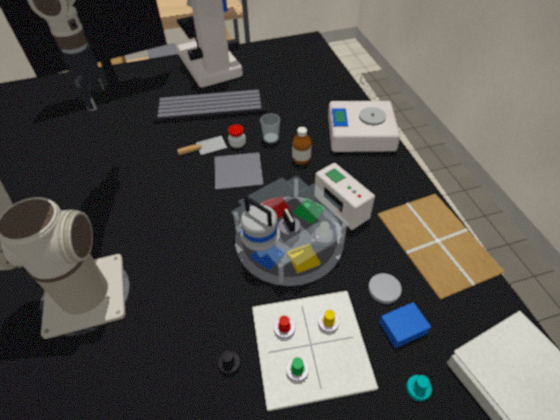

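Top view shows the tray pucks: red (346,246), yellow (352,214), green (377,247). The canister is at (277,238), the knob at (267,213) and the mat at (171,237). Possible mix-ups are the turquoise puck (407,178), the black puck (357,291), and the red-lidded jar (127,226). I choose the three pucks on the tray, and there is no blue one.

```bash
cat >> h.py <<'E'
def pick(W,hsv,name,xr,yr,zr):
    rng={'red':[(0,8),(172,180)],'yellow':[(22,34)],'green':[(50,80)],'blue':[(100,125)],'any':[(0,180)]}[name]
    h,s,v=[hsv[...,i] for i in range(3)]
    m=np.zeros(h.shape,bool)
    for a,b in rng: m|=(h>=a)&(h<=b)
    if name!='any': m&=(s>130)&(v>60)
    x,y,z=W[...,0],W[...,1],W[...,2]
    return m&(x>xr[0])&(x<xr[1])&(y>yr[0])&(y<yr[1])&(z>zr[0])&(z<zr[1])
E
python3 - <<'E'
from h import *
for n in("top","side"):
    q=np.load(n+"0.npz"); im,d=q["im"],q["d"]; W=cloud(n,d); hsv=cv2.cvtColor(im,cv2.COLOR_RGB2HSV)
    print(n)
    pts={'top':dict(mat=(171,237),tray=(361,233),knob=(267,213),base=(235,255),lid=(277,238)),'side':dict(mat=(239,171),knob=(289,219))}[n]
    for k,(u,v) in pts.items(): print(k,np.nanmedian(W[v-2:v+3,u-2:u+3],(0,1)).round(4))
    for c in('red','yellow','green'):
        m=pick(W,hsv,c,(.1,.9),(-.45,-.1),(.045,.08))
        print(c,m.sum(),np.nanmean(W[m],0).round(4), np.median(W[m],0).round(4), (W[m].min(0)+W[m].max(0)).round(4)/2)
    m=pick(W,hsv,'any',(.25,.6),(-.15,.2),(.185,.3)); p=W[m]; print('handle',m.sum(),p.mean(0).round(4),p.max(0).round(4))
    if len(p)>5:
        q2=p[p[:,2]>p[:,2].max()-.012][:,:2]; r=cv2.minAreaRect((q2*1000).astype(np.float32)); print(r)
    m=pick(W,hsv,'any',(.3,.7),(.15,.4),(-.01,.02))&(hsv[...,2]>90)&(hsv[...,1]<60); 
    lab=cv2.connectedComponentsWithStats(m.astype(np.uint8)); i=1+lab[2][1:,4].argmax(); print('mat',cv2.minAreaRect((W[lab[1]==i][:,:2]*1000).astype(np.float32)),np.median(W[lab[1]==i][:,2]))
    m=pick(W,hsv,'any',(.3,.65),(-.12,.15),(.085,.115))&(hsv[...,2]<70); print('knob?',m.sum(),W[m].mean(0) if m.any() else 0)
    a=(160,130,330,280) if n=='top' else (200,150,380,300)
    c=im[a[1]:a[3],a[0]:a[2]]; cv2.imwrite(f"pics/{n}c.png",cv2.resize(c[...,::-1],None,fx=4 if n=='top' else 4,fy=4,interpolation=cv2.INTER_CUBIC))
E
```

```text
top
mat [0.4735 0.3281 0.0037]
tray [ 0.505  -0.2984  0.0134]
knob [0.5463 0.0133 0.1032]
base [0.4213 0.1145 0.0014]
lid [ 0.4568 -0.0192  0.1702]
red 56 [ 0.4572 -0.2435  0.0608] [ 0.4577 -0.2437  0.0616] [ 0.4587  -0.24335  0.05915]
yellow 55 [ 0.561  -0.2604  0.061 ] [ 0.5614 -0.26    0.0618] [ 0.5611  -0.26125  0.05835]
green 57 [ 0.4569 -0.3439  0.0605] [ 0.4571 -0.3433  0.0609] [ 0.45645 -0.3457   0.05995]
handle 121 [ 0.4623 -0.0182  0.2135] [0.4883 0.016  0.223 ]
((462.31597900390625, -17.52871322631836), (11.350439071655273, 79.51859283447266), 34.16450500488281)
mat ((475.5614929199219, 329.6873779296875), (150.1772918701172, 152.29913330078125), 80.5714340209961) 0.0041697363289281714
knob? 46 [0.54900986 0.01530574 0.09855798]
side
mat [0.4779 0.3212 0.0032]
knob [0.5495 0.0024 0.1011]
red 106 [ 0.4588 -0.2495  0.0587] [ 0.4589 -0.2503  0.0602] [ 0.45905 -0.247    0.05485]
yellow 108 [ 0.5621 -0.2657  0.0587] [ 0.5623 -0.2665  0.0606] [ 0.56185 -0.2639   0.0552 ]
green 120 [ 0.4581 -0.3505  0.0588] [ 0.4582 -0.3513  0.0604] [ 0.458   -0.348    0.05465]
handle 209 [ 0.4644 -0.0242  0.2077] [0.4896 0.0132 0.2165]
((464.09765625, -20.580577850341797), (13.128107070922852, 83.77232360839844), 32.665260314941406)
mat ((475.720947265625, 328.94354248046875), (156.67092895507812, 150.6902313232422), 80.16422271728516) 0.0030349766867310748
knob? 115 [0.5181845  0.02632915 0.09423146]
```

View pics/topc.png

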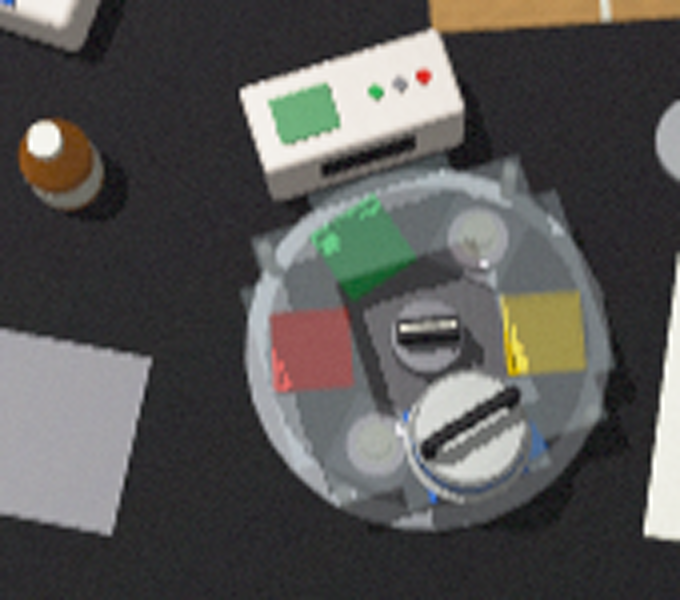

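View pics/sidec.png

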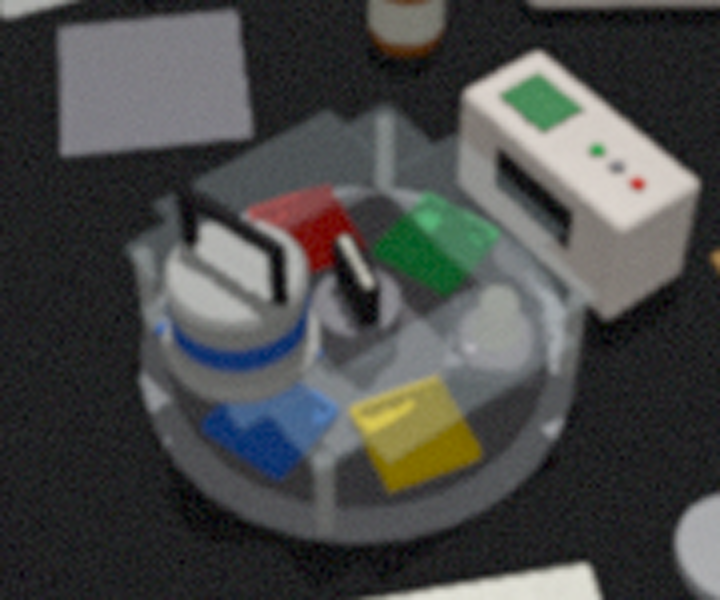

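The crops confirm the layout. The canister's black handle runs from (428,445) to (515,398) in the top crop. The red slot is at (312,350), yellow at (543,333), green at (362,250), and white pucks are at (478,238) and (378,443). The handle bar is at about (0.463,-0.020), z 0.209, at 123°.

```bash
cat >> h.py <<'E'
from scipy.spatial.transform import Rotation as Ro
def go(*targets):
    """targets: (x,y,z,yaw_of_tool_y_deg or None), prints per leg: shift then turn, in fractions"""
    o=bot.get_obs(); p=np.array(o["eef_pos"]); R=Ro.from_quat(o["tool_rot"])
    M=R.as_matrix(); print("at",p.round(4),"yaw_y",np.degrees(np.arctan2(M[1,1],M[0,1])).round(2),"tilt",np.degrees(np.arccos(-M[2,2])).round(2),"j",np.round(o["joint_pos"],2),"w",round(o["grip_width"],4),"t",round(o["clock"],1),"F",np.round(o["ft_force"],1))
    for x,y,z,yaw in targets:
        s=R.inv().apply(np.array([x,y,z])-p)/.2
        line=f"shift {s.round(4)} |max|rows {np.linalg.norm(s)/.2085:.1f}"
        p=np.array([x,y,z])
        if yaw is not None:
            M=np.array(R.as_matrix()); a=np.radians(yaw)
            Y=np.array([np.cos(a),np.sin(a),0]); 
            if Y@M[:,1]<0 and abs(yaw)<1000: Y=-Y
            Z=np.array([0,0,-1.]); N=Ro.from_matrix(np.stack([np.cross(Y,Z),Y,Z],1))
            r=(R.inv()*N).as_rotvec()/np.pi; line+=f"  turn {r.round(4)} rows {np.linalg.norm(r)/.0397:.1f}"; R=N
        print(line)
E
python3 - <<'E'
from h import *
go((.463,-.0195,.285,33.5),(.463,-.0195,.206,None))
E
```

```text
at [0.1148 0.4861 0.2475] yaw_y 76.72 tilt 0.11 j [1.34 0.24 0.   1.34 0.   1.57] w 0.0854 t 0.1 F [ 1.3 -0.6  0.2]
shift [-2.2754 -2.0607 -0.1836] |max|rows 14.7  turn [-6.000e-04  2.000e-04  2.401e-01] rows 6.0
shift [0.    0.    0.395] |max|rows 1.9
```

Request:
apply_moves([
  [[-0.1422,-0.1288,-0.0115],[0,0,0],1],
  [[-0.1422,-0.1288,-0.0115],[0,0,0],1],
  [[-0.1422,-0.1288,-0.0115],[0,0,0],1],
  [[-0.1422,-0.1288,-0.0115],[0,0,0],1],
  [[-0.1422,-0.1288,-0.0115],[0,0,0],1],
  [[-0.1422,-0.1288,-0.0115],[0,0,0],1],
  [[-0.1422,-0.1288,-0.0115],[0,0,0],1],
  [[-0.1422,-0.1288,-0.0115],[0,0,0],1],
])

```text
clock: 0.77
eef_pos: [0.2893, 0.232, 0.2666]
tool_rot: [0.115, 0.993, -0.0, -0.0]
ft_force: [0.0, 0.3, 0.2]
grip_width: 0.0852
grasp_force: 0.0
```

Request:
apply_moves([
  [[-0.1422,-0.1288,-0.0115],[0,0,0],1],
  [[-0.1422,-0.1288,-0.0115],[0,0,0],1],
  [[-0.1422,-0.1288,-0.0115],[0,0,0],1],
  [[-0.1422,-0.1288,-0.0115],[0,0,0],1],
  [[-0.1422,-0.1288,-0.0115],[0,0,0],1],
  [[-0.1422,-0.1288,-0.0115],[0,0,0],1],
  [[-0.1422,-0.1288,-0.0115],[0,0,0],1],
  [[-0.1422,-0.1288,-0.0115],[0,0,0],1],
])

```text
clock: 1.43
eef_pos: [0.4635, -0.021, 0.2849]
tool_rot: [0.116, 0.993, 0.0, -0.0]
ft_force: [0.7, 0.4, 0.1]
grip_width: 0.0853
grasp_force: 0.0
```

Request:
apply_moves([
  [[0,0,0],[0,0,0.034],1],
  [[0,0,0],[0,0,0.034],1],
  [[0,0,0],[0,0,0.034],1],
  [[0,0,0],[0,0,0.034],1],
  [[0,0,0],[0,0,0.034],1],
  [[0,0,0],[0,0,0.035],1],
  [[0,0,0],[0,0,0.035],1],
  [[0,0,0],[0,0,0],1],
])

```text
clock: 2.1
eef_pos: [0.4627, -0.0191, 0.2846]
tool_rot: [0.474, 0.881, -0.0, -0.001]
ft_force: [0.4, -0.2, -0.5]
grip_width: 0.0852
grasp_force: 0.0
```

```bash
python3 - <<'E'
from h import *
go((.463,-.0195,.285,33.5),(.463,-.0195,.206,None))
E
```

```text
at [ 0.4627 -0.0191  0.2846] yaw_y 33.41 tilt 0.07 j [-0.04  0.15 -0.01  1.41 -0.    0.95] w 0.0852 t 2.1 F [ 0.4 -0.2 -0.5]
shift [-0.0025 -0.0001 -0.0019] |max|rows 0.0  turn [-0.0003 -0.0002 -0.0005] rows 0.0
shift [0.    0.    0.395] |max|rows 1.9
```

Very accurate. Descend, close, lift.

Request:
apply_moves([
  [[0,0,0.1],[0,0,0],1],
  [[0,0,0.1],[0,0,0],1],
  [[0,0,0.1],[0,0,0],1],
  [[0,0,0.095],[0,0,0],1],
  [[0,0,0],[0,0,0],0],
  [[0,0,0],[0,0,0],0],
  [[0,0,0],[0,0,0],0],
  [[0,0,0],[0,0,0],0],
])

```text
clock: 2.77
eef_pos: [0.464, -0.0191, 0.2075]
tool_rot: [0.473, 0.881, 0.001, 0.001]
ft_force: [-0.3, -0.1, 0.1]
grip_width: 0.0384
grasp_force: 0.0
```

Request:
apply_moves([
  [[0,0,0],[0,0,0],0],
  [[0,0,0],[0,0,0],0],
  [[0,0,0],[0,0,0],0],
  [[0,0,0],[0,0,0],0],
  [[0,0,0],[0,0,0],0],
  [[0,0,0],[0,0,0],0],
  [[0,0,0],[0,0,0],0],
  [[0,0,0],[0,0,0],0],
])

```text
clock: 3.43
eef_pos: [0.4641, -0.0189, 0.2072]
tool_rot: [0.473, 0.881, 0.001, 0.001]
ft_force: [1.5, 1.3, 6.2]
grip_width: 0.0098
grasp_force: 58.7
```

Request:
apply_moves([
  [[0,0,-0.03],[0,0,0],0],
  [[0,0,-0.05],[0,0,0],0],
  [[0,0,-0.05],[0,0,0],0],
  [[0,0,-0.05],[0,0,0],0],
  [[0,0,-0.05],[0,0,0],0],
  [[0,0,-0.05],[0,0,0],0],
  [[0,0,-0.05],[0,0,0],0],
  [[0,0,-0.02],[0,0,0],0],
])

```text
clock: 4.1
eef_pos: [0.4624, -0.0192, 0.2762]
tool_rot: [0.473, 0.881, -0.001, -0.001]
ft_force: [1.0, -0.1, -5.3]
grip_width: 0.0103
grasp_force: 58.6
```

```bash
python3 - <<'E'
from h import *
go((.4756,.3293,.276,None),(.4756,.3293,.118,None))
im,d=shot("side","side1.png")
E
```

```text
at [ 0.4624 -0.0192  0.2762] yaw_y 33.51 tilt 0.11 j [-0.04  0.16 -0.03  1.39 -0.    0.94] w 0.0103 t 4.1 F [ 1.  -0.1 -5.3]
shift [1.4163e+00 1.0170e+00 4.0000e-04] |max|rows 8.4
shift [-7.0e-04  1.4e-03  7.9e-01] |max|rows 3.8
```

View pics/side1.png

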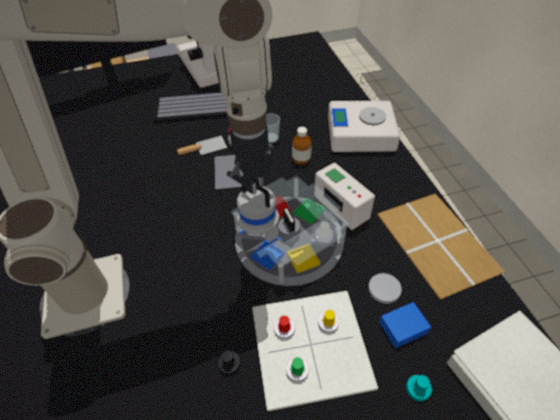

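The side view shows the canister (258,208) hanging upright from the gripper, above the port.

Request:
apply_moves([
  [[0.06,0.043,0],[0,0,0],0],
  [[0.1,0.072,0],[0,0,0],0],
  [[0.1,0.072,0],[0,0,0],0],
  [[0.1,0.072,0],[0,0,0],0],
  [[0.1,0.072,0],[0,0,0],0],
  [[0.1,0.072,0],[0,0,0],0],
  [[0.1,0.072,0],[0,0,0],0],
  [[0.1,0.072,0],[0,0,0],0],
])

```text
clock: 4.82
eef_pos: [0.4693, 0.1689, 0.2746]
tool_rot: [0.473, 0.881, -0.001, -0.001]
ft_force: [0.0, -0.4, -4.5]
grip_width: 0.0101
grasp_force: 58.6
```

Request:
apply_moves([
  [[0.1,0.072,0],[0,0,0],0],
  [[0.1,0.072,0],[0,0,0],0],
  [[0.1,0.072,0],[0,0,0],0],
  [[0.1,0.072,0],[0,0,0],0],
  [[0.1,0.072,0],[0,0,0],0],
  [[0.1,0.072,0],[0,0,0],0],
  [[0.056,0.038,0],[0,0,0],0],
  [[0,0,0],[0,0,0],0],
])

```text
clock: 5.48
eef_pos: [0.4754, 0.3319, 0.2741]
tool_rot: [0.472, 0.882, -0.001, -0.001]
ft_force: [-0.2, 0.4, -5.2]
grip_width: 0.0101
grasp_force: 58.6
```

Request:
apply_moves([
  [[0,0,0.1],[0,0,0],0],
  [[0,0,0.15],[0,0,0],0],
  [[0,0,0.15],[0,0,0],0],
  [[0,0,0.15],[0,0,0],0],
  [[0,0,0.1],[0,0,0],0],
  [[0,0,0.06],[0,0,0],0],
  [[0,0,0.04],[0,0,0],0],
  [[0,0,0],[0,0,0],0],
])

```text
clock: 6.15
eef_pos: [0.4748, 0.3274, 0.1235]
tool_rot: [0.474, 0.881, -0.003, -0.001]
ft_force: [-0.0, 0.6, -4.3]
grip_width: 0.0097
grasp_force: 58.6
```

```bash
python3 - <<'E'
from h import *
go((.4756,.3293,.118,None))
E
```

```text
at [0.4748 0.3274 0.1235] yaw_y 33.47 tilt 0.33 j [ 0.6   0.47  0.01  1.11 -0.    1.59] w 0.0097 t 6.2 F [-0.   0.6 -4.3]
shift [0.0057 0.0085 0.0276] |max|rows 0.1
```

Request:
apply_moves([
  [[0,0,0.012],[0,0,0],0],
  [[0,0,0.008],[0,0,0],0],
  [[0,0,0.005],[0,0,0],0],
  [[0,0,0.003],[0,0,0],0],
  [[0,0,0],[0,0,0],0],
  [[0,0,0],[0,0,0],0],
  [[0,0,0],[0,0,0],0],
  [[0,0,0],[0,0,0],0],
])

```text
clock: 6.82
eef_pos: [0.4763, 0.3295, 0.1207]
tool_rot: [0.473, 0.881, 0.0, 0.0]
ft_force: [-1.1, -0.2, -4.4]
grip_width: 0.0098
grasp_force: 58.7
```

Request:
apply_moves([
  [[0,0,0.005],[0,0,0],0],
  [[0,0,0.005],[0,0,0],0],
  [[0,0,0.005],[0,0,0],0],
  [[0,0,0],[0,0,0],0],
  [[0,0,0],[0,0,0],0],
  [[0,0,0],[0,0,0],0],
  [[0,0,0],[0,0,0],0],
  [[0,0,0],[0,0,0],0],
])

```text
clock: 7.48
eef_pos: [0.4761, 0.3293, 0.1174]
tool_rot: [0.473, 0.881, -0.0, -0.0]
ft_force: [0.2, -0.3, -4.6]
grip_width: 0.01
grasp_force: 58.7
```

Request:
apply_moves([
  [[0,0,0.006],[0,0,0],0],
  [[0,0,0.006],[0,0,0],0],
  [[0,0,0],[0,0,0],0],
  [[0,0,0],[0,0,0],0],
  [[0,0,0],[0,0,0],0],
  [[0,0,0],[0,0,0],0],
  [[0,0,0],[0,0,0],0],
  [[0,0,0],[0,0,0],0],
])

```text
clock: 8.15
eef_pos: [0.4765, 0.3296, 0.1172]
tool_rot: [0.473, 0.881, 0.001, 0.0]
ft_force: [-2.9, -1.8, 5.8]
grip_width: 0.0097
grasp_force: 59.8
```

Standing on the mat. Open, then rise straight up.

Request:
apply_moves([
  [[0,0,-0.005],[0,0,0],0.2],
  [[0,0,0],[0,0,0],0.4],
  [[0,0,0],[0,0,0],0.6],
  [[0,0,0],[0,0,0],0.6],
  [[0,0,0],[0,0,0],0.6],
  [[0,0,0],[0,0,0],0.6],
  [[0,0,0],[0,0,0],0.6],
  [[0,0,0],[0,0,0],0.6],
])

```text
clock: 8.82
eef_pos: [0.4762, 0.3294, 0.1159]
tool_rot: [0.473, 0.881, -0.0, -0.0]
ft_force: [-0.1, 0.5, 0.3]
grip_width: 0.0512
grasp_force: 0.0
```

Request:
apply_moves([
  [[0,0,-0.05],[0,0,0],0.6],
  [[0,0,-0.1],[0,0,0],0.6],
  [[0,0,-0.15],[0,0,0],0.6],
  [[0,0,-0.2],[0,0,0],0.6],
  [[0,0,-0.2],[0,0,0],0.6],
  [[0,0,-0.1],[0,0,0],0.6],
  [[0,0,0],[0,0,0],0.6],
  [[0,0,0],[0,0,0],0.6],
])

```text
clock: 9.48
eef_pos: [0.477, 0.3299, 0.2785]
tool_rot: [0.473, 0.881, 0.002, 0.001]
ft_force: [-0.0, 0.1, -0.1]
grip_width: 0.0509
grasp_force: 0.0
```

```bash
python3 - <<'E'
from h import *
for n in("top","side"):
    im,d=shot(n); np.savez(n+"1.npz",im=im,d=d); W=cloud(n,d)
    a=(205,160,325,270) if n=='top' else (210,150,370,290)
    k=5 if n=='top' else 4
    cv2.imwrite(f"pics/{n}c1.png",cv2.resize(im[a[1]:a[3],a[0]:a[2]][...,::-1],None,fx=k,fy=k,interpolation=cv2.INTER_CUBIC))
go()
E
```

```text
at [0.4757 0.329  0.2752] yaw_y 33.52 tilt 0.1 j [0.61 0.39 0.29 1.47 0.   1.59] w 0.0509 t 9.6 F [ 0.3 -0.3 -0.6]
```

View pics/topc1.png

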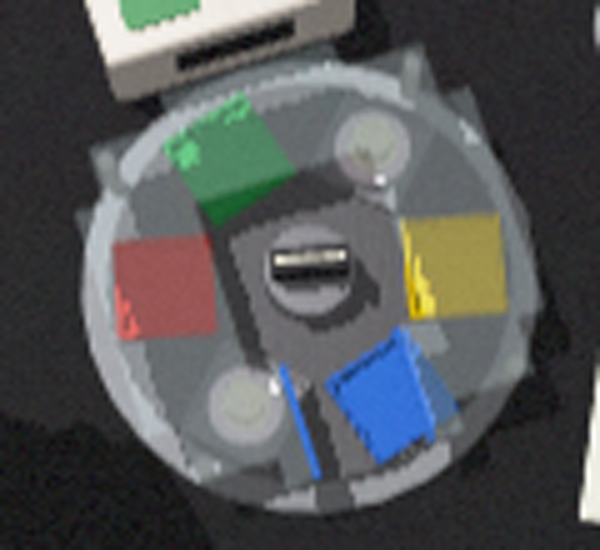

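View pics/sidec1.png

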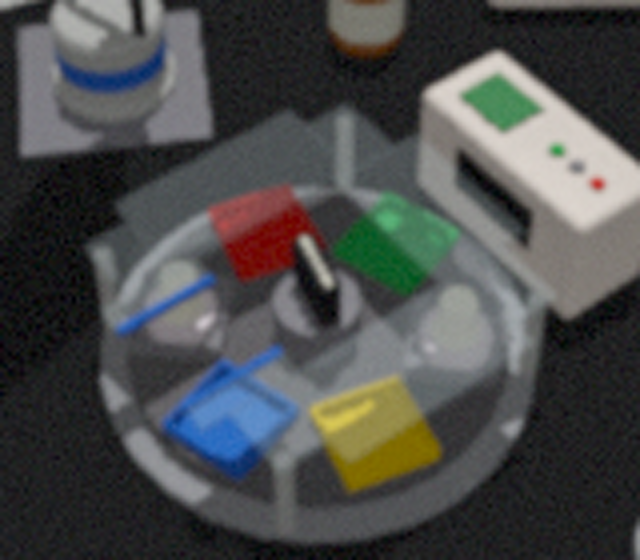

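The top crop shows the open port between the blue edges (282,367)-(318,478) and (403,330)-(435,440), with the blue slot near it. The knob bar is at (311,257), and the canister stands upright on the mat in the side view.

```bash
cat >> h.py <<'E'
def ray(n,uv,z):
    f,cx,cy,R,t,_=cal(n); uv=np.atleast_2d(uv).astype(float)
    D=np.c_[(uv[:,0]-cx)/f,(uv[:,1]-cy)/f,np.ones(len(uv))]@R; C=-R.T@t
    return (C+D*((z-C[2])/D[:,2])[:,None])[:,:2]
def slots(n,im,W):
    hsv=cv2.cvtColor(im,cv2.COLOR_RGB2HSV); out={}
    AX=np.array([.548,.011])
    G=ray(n,np.stack(np.mgrid[:420,:560][::-1],-1).reshape(-1,2),.026).reshape(420,560,2)
    rr=np.hypot(*(G-AX).transpose(2,0,1))
    for c,(lo,hi) in dict(red=(0,10),yellow=(20,34),green=(50,85),blue=(100,125)).items():
        h=hsv[...,0]; m=(h>=lo)&(h<=hi)
        if c=='red': m|=h>170
        m&=(hsv[...,1]>90)&(rr<.145)&(rr>.05)
        L=cv2.connectedComponentsWithStats(m.astype(np.uint8))
        if L[0]<2: continue
        i=1+L[2][1:,4].argmax()
        p=ray(n,np.argwhere(L[1]==i)[:,::-1],.030)
        r=cv2.minAreaRect((p*1000).astype(np.float32)); out[c]=(np.array(r[0]).round(1),np.array(r[1]).round(1),round(r[2],1),p.mean(0).round(4)*1000)
    return out
E
python3 - <<'E'
from h import *
for n in("top","side"):
    q=np.load(n+"1.npz"); im,d=q["im"],q["d"]; W=cloud(n,d)
    for k,v in slots(n,im,W).items(): print(n,k,*v)
    if n=='top':
        print('edges',ray(n,[(261.4,233.4),(268.6,255.6),(285.6,226),(292,248)],.094).round(4).tolist())
        print('knob top',ray(n,[(205+275/5,160+256/5),(205+347/5,160+256/5)],.102).round(4).tolist())
    else:
        print('edges',ray(n,[(210+120/4,150+330/4),(210+213/4,150+282/4),(210+283/4,150+350/4)],.094).round(4).tolist())
        print('knob top',ray(n,[(210+303/4,150+237/4),(210+330/4,150+290/4)],.102).round(4).tolist())
E
```

```text
top red [543.1 109.7] [66.  62.3] 2.5 [542.7 109.8]
top yellow [562.4 -78.8] [64.4 64.8] 6.3 [562.4 -78.9]
top green [629.   70.9] [66.1 63.4] 34.9 [628.8  70.5]
top blue [473.9 -42. ] [74.6 65.2] 36.8 [475.4 -40.9]
edges [[0.4824, 0.0289], [0.4135, 0.0043], [0.5082, -0.0463], [0.4394, -0.068]]
knob top [[0.5515, 0.0355], [0.5529, -0.0097]]
side red [544.5 111. ] [70.2 77.5] 5.4 [541.5 111.4]
side yellow [563.9 -79.2] [70.3 74. ] 5.4 [563.2 -80.6]
side green [630.3  72.1] [74.  69.9] 35.5 [628.8  71.7]
side blue [477.4 -38.2] [77.4 71.6] 37.6 [475.2 -39.4]
edges [[0.4182, 0.0032], [0.4855, 0.0238], [0.5136, -0.0435]]
knob top [[0.5513, 0.0367], [0.5548, -0.012]]
```

```bash
python3 - <<'E'
from h import *
go((.553,.0145,.2,6),(.553,.0145,.091,None))
E
```

```text
at [0.4757 0.329  0.2752] yaw_y 33.52 tilt 0.1 j [0.61 0.39 0.29 1.47 0.   1.59] w 0.0509 t 9.6 F [ 0.3 -0.3 -0.6]
shift [-1.5245 -0.5455  0.377 ] |max|rows 8.0  turn [-6.000e-04  1.000e-04  1.529e-01] rows 3.9
shift [0.    0.    0.545] |max|rows 2.6
```

Request:
apply_moves([
  [[-0.1525,-0.0545,0.0],[0,0,0],0.45],
  [[-0.1525,-0.0545,0.0],[0,0,0],0.45],
  [[-0.1525,-0.0545,0.0],[0,0,0],0.45],
  [[-0.1525,-0.0545,0.0],[0,0,0],0.45],
  [[-0.1525,-0.0545,0.0],[0,0,0],0.45],
  [[-0.1525,-0.0545,0.0],[0,0,0],0.45],
  [[-0.1525,-0.0545,0.0],[0,0,0],0.45],
  [[-0.1525,-0.0545,0.0],[0,0,0],0.45],
])

```text
clock: 10.25
eef_pos: [0.5373, 0.0761, 0.2739]
tool_rot: [0.473, 0.881, -0.001, -0.002]
ft_force: [0.3, 0.5, 1.0]
grip_width: 0.0384
grasp_force: 0.0
```

Request:
apply_moves([
  [[-0.1525,-0.0545,0.0],[0,0,0],0.45],
  [[-0.1525,-0.0545,0.0],[0,0,0],0.45],
  [[0,0,0.1],[0,0,0.031],0.45],
  [[0,0,0.1],[0,0,0.031],0.45],
  [[0,0,0.1],[0,0,0.031],0.45],
  [[0,0,0.077],[0,0,0.03],0.45],
  [[0,0,0],[0,0,0.03],0.45],
  [[0,0,0],[0,0,0],0.45],
])

```text
clock: 10.92
eef_pos: [0.5515, 0.0147, 0.1972]
tool_rot: [0.67, 0.742, -0.003, -0.003]
ft_force: [0.2, 0.2, 0.3]
grip_width: 0.0384
grasp_force: 0.0
```

```bash
python3 - <<'E'
from h import *
go((.553,.0145,.2,6),(.553,.0145,.091,None))
E
```

```text
at [0.5515 0.0147 0.1972] yaw_y 5.88 tilt 0.43 j [ 0.03  0.37  0.06  1.26 -0.    1.49] w 0.0384 t 10.9 F [0.2 0.2 0.3]
shift [-0.0019  0.0074 -0.0143] |max|rows 0.1  turn [-0.0024 -0.0002 -0.0007] rows 0.1
shift [0.    0.    0.545] |max|rows 2.6
```

Request:
apply_moves([
  [[0,0,0.13],[0,0,0],0.45],
  [[0,0.005,0.13],[0,0,0],0.45],
  [[0,0,0.13],[0,0,0],0.45],
  [[0,0,0.1],[0,0,0],0.45],
  [[0,0,0.05],[0,0,0],0.45],
  [[0,0,0],[0,0,0],0.45],
  [[0,0,0],[0,0,0],0],
  [[0,0,0],[0,0,0],0],
])

```text
clock: 11.58
eef_pos: [0.5523, 0.0147, 0.0935]
tool_rot: [0.669, 0.743, -0.002, -0.002]
ft_force: [-13.6, -3.1, 31.6]
grip_width: 0.0152
grasp_force: 28.5
```

Request:
apply_moves([
  [[0,0,0],[0,0,0],0],
  [[0,0,0],[0,0,0],0],
  [[0,0,0],[0,0,0],0],
  [[0,0,0],[0,0,0],0],
  [[0,0,0],[0,0,0],0],
  [[0,0,0],[0,0,0],0],
  [[0,0,0],[0,0,0],0],
  [[0,0,0],[0,0,0],0],
])

```text
clock: 12.25
eef_pos: [0.5524, 0.0147, 0.0937]
tool_rot: [0.669, 0.743, -0.002, -0.001]
ft_force: [-7.2, -1.0, 0.7]
grip_width: 0.0149
grasp_force: 63.9
```

```bash
python3 - <<'E'
from h import *
go((.553,.0145,.091,None))
E
```

```text
at [0.5524 0.0147 0.0937] yaw_y 6.0 tilt 0.24 j [ 0.03  0.46 -0.1   1.01 -0.    1.49] w 0.0149 t 12.2 F [-7.2 -1.   0.7]
shift [-0.0015  0.003   0.0133] |max|rows 0.1
```

Request:
apply_moves([
  [[0,0,0],[0,0,-0.015],0],
  [[0,0,0],[0,0,-0.025],0],
  [[0,0,0],[0,0,-0.025],0],
  [[0,0,0],[0,0,-0.025],0],
  [[0,0,0],[0,0,-0.025],0],
  [[0,0,0],[0,0,-0.025],0],
  [[0,0,0],[0,0,-0.025],0],
  [[0,0,0],[0,0,-0.025],0],
])

```text
clock: 12.92
eef_pos: [0.5519, 0.0145, 0.0937]
tool_rot: [0.419, 0.908, -0.002, -0.002]
ft_force: [-8.6, -0.8, 2.2]
grip_width: 0.0149
grasp_force: 64.0
```

Request:
apply_moves([
  [[0,0,0],[0,0,-0.025],0],
  [[0,0,0],[0,0,-0.025],0],
  [[0,0,0],[0,0,-0.025],0],
  [[0,0,0],[0,0,-0.025],0],
  [[0,0,0],[0,0,-0.025],0],
  [[0,0,0],[0,0,-0.025],0],
  [[0,0,0],[0,0,-0.025],0],
  [[0,0,0],[0,0,-0.025],0],
])

```text
clock: 13.58
eef_pos: [0.5516, 0.0141, 0.0937]
tool_rot: [0.118, 0.993, -0.001, -0.003]
ft_force: [-9.4, -3.1, 2.6]
grip_width: 0.0147
grasp_force: 64.1
```

Request:
apply_moves([
  [[0,0,0],[0,0,-0.025],0],
  [[0,0,0],[0,0,-0.025],0],
  [[0,0,0],[0,0,-0.025],0],
  [[0,0,0],[0,0,-0.025],0],
  [[0,0,0],[0,0,-0.025],0],
  [[0,0,0],[0,0,-0.025],0],
  [[0,0,0],[0,0,-0.025],0],
  [[0,0,0],[0,0,-0.013],0],
])

```text
clock: 14.25
eef_pos: [0.5517, 0.0135, 0.0937]
tool_rot: [-0.175, 0.985, -0.001, -0.003]
ft_force: [-10.7, -3.9, 3.3]
grip_width: 0.0153
grasp_force: 64.1
```

```bash
python3 - <<'E'
from h import *
go((.553,.0145,.091,110))
E
```

```text
at [0.5517 0.0135 0.0937] yaw_y 110.17 tilt 0.36 j [ 0.03  0.46 -0.1   1.02 -0.   -0.33] w 0.0153 t 14.2 F [-10.7  -3.9   3.3]
shift [-0.0081  0.0023  0.0132] |max|rows 0.1  turn [-0.0003 -0.002   0.001 ] rows 0.1
```

Request:
apply_moves([
  [[0,0,0],[0,0,0],0.45],
  [[0,0,0],[0,0,0],0.45],
  [[0,0,0],[0,0,0],0.45],
  [[0,0,0],[0,0,0],0.45],
  [[0,0,0],[0,0,0],0.45],
  [[0,0,-0.1],[0,0,0],0.5],
  [[0,0,-0.2],[0,0,0],0.6],
  [[0,0,-0.2],[0,0,0],0.6],
])

```text
clock: 14.92
eef_pos: [0.5534, 0.0151, 0.1923]
tool_rot: [-0.174, 0.985, 0.0, -0.002]
ft_force: [0.9, -0.1, 0.5]
grip_width: 0.0511
grasp_force: 0.0
```

```bash
cat >> h.py <<'E'
def pucks():
    res={}
    for n in("top","side"):
        im,d=shot(n); W=cloud(n,d); hsv=cv2.cvtColor(im,cv2.COLOR_RGB2HSV)
        for c in('red','yellow','green'):
            m=pick(W,hsv,c,(.25,.75),(-.5,-.12),(.03,.08))
            L=cv2.connectedComponentsWithStats(m.astype(np.uint8))
            if L[0]<2: print(n,c,'none'); continue
            i=1+L[2][1:,4].argmax(); m=L[1]==i
            z=W[...,2]; mt=m&(z>np.nanpercentile(z[m],90)-.006)
            uv=np.argwhere(mt)[:,::-1]; e=ray(n,uv,.062); print(n,c,m.sum(),mt.sum(),e.mean(0).round(4),((e.min(0)+e.max(0))/2).round(4),'z',np.median(z[mt]).round(4))
            res.setdefault(c,[]).append(e.mean(0))
    return {c:np.mean(v,0) for c,v in res.items()}
E
python3 - <<'E'
from h import *
P=pucks(); r=P['red']; print(P)
go((r[0],r[1],.16,20),(r[0],r[1],.049,None))
E
```

```text
top red 69 31 [ 0.458  -0.2456] [ 0.4579 -0.2446] z 0.0639
top yellow 70 33 [ 0.5603 -0.2617] [ 0.5606 -0.262 ] z 0.0649
top green 67 36 [ 0.4575 -0.3457] [ 0.4563 -0.3453] z 0.0635
side red 142 87 [ 0.4593 -0.2486] [ 0.4589 -0.2482] z 0.0602
side yellow 144 87 [ 0.5625 -0.2649] [ 0.5618 -0.265 ] z 0.0606
side green 147 99 [ 0.4584 -0.3497] [ 0.4575 -0.3486] z 0.0607
{'red': array([ 0.45868451, -0.24711581]), 'yellow': array([ 0.56137719, -0.26330331]), 'green': array([ 0.45791736, -0.34769742])}
at [0.5594 0.0152 0.2004] yaw_y 110.02 tilt 0.83 j [ 0.03  0.37  0.06  1.25  0.   -0.32] w 0.0508 t 15.0 F [ 1.   0.8 -0.2]
shift [ 0.9252 -1.0591  0.1939] |max|rows 6.8  turn [-0.0046  0.0023 -0.4999] rows 12.6
shift [0.    0.    0.555] |max|rows 2.7
```

Request:
apply_moves([
  [[0.1157,-0.1324,0],[0,0,0],0.6],
  [[0.1157,-0.1324,0],[0,0,0],0.6],
  [[0.1157,-0.1324,0],[0,0,0],0.6],
  [[0.1157,-0.1324,0],[0,0,0],0.6],
  [[0.1157,-0.1324,0],[0,0,0],0.6],
  [[0.1157,-0.1324,0],[0,0,0],0.6],
  [[0.1157,-0.1324,0],[0,0,0],0.6],
  [[0.1157,-0.1324,0],[0,0,0],0.6],
])

```text
clock: 15.68
eef_pos: [0.4527, -0.2488, 0.1927]
tool_rot: [-0.174, 0.985, -0.0, 0.0]
ft_force: [0.3, -0.6, -0.1]
grip_width: 0.0513
grasp_force: 0.0
```

Request:
apply_moves([
  [[0,0,0.02],[0,0,0.036],0.6],
  [[0,0,0.025],[0,0,0.036],0.6],
  [[0,0,0.025],[0,0,0.036],0.6],
  [[0,0,0.025],[0,0,0.036],0.6],
  [[0,0,0.025],[0,0,0.036],0.6],
  [[0,0,0.025],[0,0,0.036],0.6],
  [[0,0,0.025],[0,0,0.036],0.6],
  [[0,0,0.025],[0,0,0.036],0.6],
])

```text
clock: 16.35
eef_pos: [0.4536, -0.2474, 0.1533]
tool_rot: [0.277, 0.961, -0.0, 0.0]
ft_force: [-0.2, 0.6, 0.8]
grip_width: 0.0514
grasp_force: 0.0
```

Request:
apply_moves([
  [[0,0,0],[0,0,0.036],0.6],
  [[0,0,0],[0,0,0.036],0.6],
  [[0,0,0],[0,0,0.036],0.6],
  [[0,0,0],[0,0,0.036],0.6],
  [[0,0,0],[0,0,0.036],0.6],
  [[0,0,0],[0,0,0.032],0.6],
  [[0,0,0],[0,0,0],0.6],
  [[0,0,0],[0,0,0],0.6],
])

```text
clock: 17.02
eef_pos: [0.4535, -0.2474, 0.1536]
tool_rot: [0.572, 0.82, 0.0, 0.0]
ft_force: [-0.3, -0.3, -0.7]
grip_width: 0.0514
grasp_force: 0.0
```

```bash
python3 - <<'E'
from h import *
go((.4586,-.2468,.08,20),(.4586,-.2468,.049,None))
E
```

```text
at [ 0.4535 -0.2474  0.1536] yaw_y 20.17 tilt 0.01 j [-0.5   0.33 -0.12  1.11  0.    0.72] w 0.0514 t 17.0 F [-0.3 -0.3 -0.7]
shift [-0.0061  0.0251  0.368 ] |max|rows 1.8  turn [0.    0.    0.001] rows 0.0
shift [0.    0.    0.155] |max|rows 0.7
```

Request:
apply_moves([
  [[-0.003,0.0125,0.1],[0,0,0],0.6],
  [[-0.003,0.0125,0.1],[0,0,0],0.6],
  [[0,0,0.1],[0,0,0],0.6],
  [[0,0,0.1],[0,0,0],0.6],
  [[0,0,0.08],[0,0,0],0.6],
  [[0,0,0.04],[0,0,0],0.6],
  [[0,0,0],[0,0,0],0.6],
  [[0,0,0],[0,0,0],0],
])

```text
clock: 17.68
eef_pos: [0.4585, -0.2468, 0.0498]
tool_rot: [0.573, 0.82, -0.0, -0.0]
ft_force: [0.4, 0.1, -0.3]
grip_width: 0.0407
grasp_force: 0.0
```

Request:
apply_moves([
  [[0,0,0],[0,0,0],0],
  [[0,0,0],[0,0,0],0],
  [[0,0,0],[0,0,0],0],
  [[0,0,0],[0,0,0],0],
  [[0,0,0],[0,0,0],0],
  [[0,0,0],[0,0,0],0],
  [[0,0,0],[0,0,0],0],
  [[0,0,0],[0,0,0],0],
])

```text
clock: 18.35
eef_pos: [0.4595, -0.2474, 0.0511]
tool_rot: [0.573, 0.819, 0.0, 0.001]
ft_force: [0.1, 0.1, 5.6]
grip_width: 0.0243
grasp_force: 59.2
```

```bash
python3 - <<'E'
from h import *
go((.4586,-.2468,.049,None),(.4586,-.2468,.17,None),(.462,-.017,.17,None))
n="top"; im,d=shot(n); W=cloud(n,d)
for k,v in slots(n,im,W).items(): print(n,k,*v)
n="side"; im,d=shot(n); W=cloud(n,d)
for k,v in slots(n,im,W).items(): print(n,k,*v)
E
```

```text
at [ 0.4595 -0.2474  0.0511] yaw_y 20.03 tilt 0.17 j [-0.49  0.45 -0.25  0.87 -0.    0.73] w 0.0243 t 18.4 F [0.1 0.1 5.6]
shift [ 0.0044 -0.0033  0.0104] |max|rows 0.1
shift [-0.0014  0.0012 -0.605 ] |max|rows 2.9
shift [ 1.0737  0.4094 -0.0016] |max|rows 5.5
top red [464.2 -20.3] [67.5 66.4] 21.7 [464.2 -20.3]
top yellow [640.8  49.2] [69.1 64.2] 22.2 [640.8  49.4]
top green [478.6  73.8] [61.6 63.9] 51.8 [478.5  73.8]
top blue [627.2 -43.6] [65.6 66.8] 51.5 [627.  -43.7]
side red [430.4  -8.5] [40.  18.3] 85.4 [432.   -6.8]
side yellow [641.9  52.6] [71.9 70.7] 22.1 [646.8  49. ]
side blue [627.5 -43.5] [73.2 69.5] 49.4 [627.1 -44.4]
```

Request:
apply_moves([
  [[0,0,-0.05],[0,0,0],0],
  [[0,0,-0.1],[0,0,0],0],
  [[0,0,-0.1],[0,0,0],0],
  [[0,0,-0.1],[0,0,0],0],
  [[0,0,-0.1],[0,0,0],0],
  [[0,0,-0.1],[0,0,0],0],
  [[0,0,-0.05],[0,0,0],0],
  [[0,0,0],[0,0,0],0],
])

```text
clock: 19.12
eef_pos: [0.4598, -0.2476, 0.1725]
tool_rot: [0.573, 0.819, 0.0, 0.003]
ft_force: [0.0, -0.0, -2.2]
grip_width: 0.0241
grasp_force: 58.9
```

Request:
apply_moves([
  [[0.1,0.038,0],[0,0,0],0],
  [[0.15,0.057,0],[0,0,0],0],
  [[0.15,0.057,0],[0,0,0],0],
  [[0.15,0.057,0],[0,0,0],0],
  [[0.15,0.057,0],[0,0,0],0],
  [[0.15,0.057,0],[0,0,0],0],
  [[0.15,0.057,0],[0,0,0],0],
  [[0.05,0.019,0],[0,0,-0.008],0],
])

```text
clock: 19.78
eef_pos: [0.4602, -0.0187, 0.1683]
tool_rot: [0.561, 0.828, -0.0, -0.002]
ft_force: [-0.4, -0.2, -1.2]
grip_width: 0.0243
grasp_force: 58.9
```

Request:
apply_moves([
  [[0,0,0],[0,0,0],0],
  [[0,0,0],[0,0,0],0],
  [[0,0,0],[0,0,0],0],
  [[0,0,0],[0,0,0],0],
  [[0,0,0],[0,0,0],0],
  [[0,0,0],[0,0,0],0],
  [[0,0,0],[0,0,0],0],
  [[0,0,0],[0,0,0],0],
])

```text
clock: 20.45
eef_pos: [0.4616, -0.0227, 0.1697]
tool_rot: [0.564, 0.826, -0.0, 0.0]
ft_force: [-0.0, -0.4, 0.1]
grip_width: 0.0242
grasp_force: 58.9
```

```bash
python3 - <<'E'
from h import *
go((.4638,-.0203,.17,21.5),(.4638,-.0203,.065,None))
im,d=shot("side"); cv2.imwrite("pics/s3.png",cv2.resize(im[140:300,200:400][...,::-1],None,fx=3,fy=3))
E
```

```text
at [ 0.4616 -0.0227  0.1697] yaw_y 21.4 tilt 0.0 j [-0.05  0.22 -0.24  1.12 -0.    1.15] w 0.0242 t 20.4 F [-0.  -0.4  0.1]
shift [ 0.007   0.0148 -0.0015] |max|rows 0.1  turn [-0.      0.     -0.0005] rows 0.0
shift [0.    0.    0.525] |max|rows 2.5
```

View pics/s3.png

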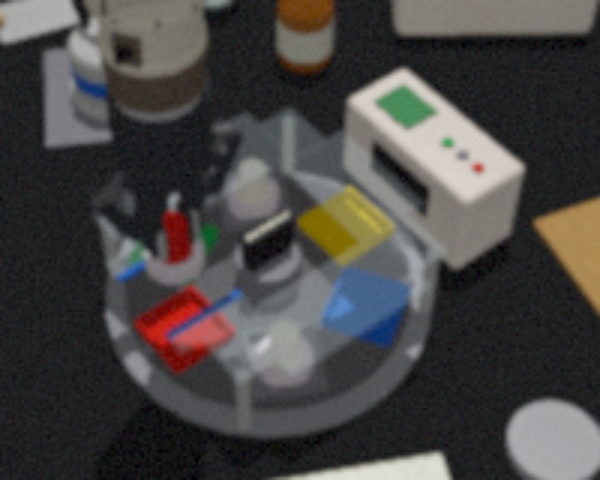

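The side crop shows the red puck at (175,245), held upright above the red slot at (185,330). Next I lower it.

Request:
apply_moves([
  [[0.007,0.0148,0.05],[0,0,0],0],
  [[0,0,0.1],[0,0,0],0],
  [[0,0,0.1],[0,0,0],0],
  [[0,0,0.1],[0,0,0],0],
  [[0,0,0.06],[0,0,0],0],
  [[0,0,0.04],[0,0,0],0],
  [[0,0,0.03],[0,0,0],0],
  [[0,0,0],[0,0,0],0],
])

```text
clock: 21.17
eef_pos: [0.4631, -0.0197, 0.0725]
tool_rot: [0.563, 0.826, -0.001, -0.001]
ft_force: [1.0, -0.4, -1.2]
grip_width: 0.0243
grasp_force: 59.0
```

Request:
apply_moves([
  [[0,0,0.01],[0,0,0],0],
  [[0,0,0.01],[0,0,0],0],
  [[0,0,0.01],[0,0,0],0],
  [[0,0,0.01],[0,0,0],0],
  [[0,0,0.01],[0,0,0],0],
  [[0,0,0],[0,0,0],0],
  [[0,0,0],[0,0,0],0],
  [[0,0,0],[0,0,0],0],
])

```text
clock: 21.83
eef_pos: [0.4644, -0.02, 0.065]
tool_rot: [0.563, 0.826, 0.0, 0.001]
ft_force: [-2.3, 0.1, 8.0]
grip_width: 0.0243
grasp_force: 60.1
```

Request:
apply_moves([
  [[0,0,-0.005],[0,0,0],0.25],
  [[0,0,0],[0,0,0],0.45],
  [[0,0,0],[0,0,0],0.45],
  [[0,0,0],[0,0,0],0.45],
  [[0,0,0],[0,0,0],0.45],
  [[0,0,-0.1],[0,0,0],0.45],
  [[0,0,-0.15],[0,0,0],0.45],
  [[0,0,-0.15],[0,0,0],0.45],
])

```text
clock: 22.5
eef_pos: [0.4626, -0.0198, 0.1445]
tool_rot: [0.563, 0.826, -0.001, -0.002]
ft_force: [0.5, -0.6, -0.3]
grip_width: 0.0382
grasp_force: 0.0
```

Request:
apply_moves([
  [[0,0,-0.2],[0,0,0],0.45],
  [[0,0,0],[0,0,-0.038],0.45],
  [[0,0,0],[0,0,-0.038],0.45],
  [[0,0,0],[0,0,-0.038],0.45],
  [[0,0,0],[0,0,-0.038],0.45],
  [[0,0,0],[0,0,-0.038],0.45],
  [[0,0,0],[0,0,-0.038],0.45],
  [[0,0,0],[0,0,-0.038],0.45],
])

```text
clock: 23.17
eef_pos: [0.4637, -0.0198, 0.1845]
tool_rot: [0.176, 0.984, -0.0, -0.0]
ft_force: [0.6, -0.2, 1.2]
grip_width: 0.0383
grasp_force: 0.0
```

Request:
apply_moves([
  [[0,0,0],[0,0,-0.038],0.45],
  [[0,0,0],[0,0,-0.038],0.45],
  [[0,0,0],[0,0,-0.038],0.45],
  [[0,0,0],[0,0,-0.038],0.45],
  [[0,0,0],[0,0,-0.038],0.45],
  [[0,0,0],[0,0,-0.038],0.45],
  [[0,0,0],[0,0,0],0.45],
  [[0,0,0],[0,0,0],0.45],
])

```text
clock: 23.83
eef_pos: [0.4637, -0.0198, 0.1845]
tool_rot: [-0.175, 0.984, 0.0, -0.0]
ft_force: [0.4, 0.3, 0.2]
grip_width: 0.0385
grasp_force: 0.0
```

```bash
python3 - <<'E'
from h import *
go((.552,.014,.19,111.5),(.552,.014,.093,None))
n="side"; im,d=shot(n); W=cloud(n,d)
h=cv2.cvtColor(im,cv2.COLOR_RGB2HSV); m=pick(W,h,'red',(.4,.53),(-.08,.04),(.05,.09)); print(m.sum(),W[m].mean(0),W[m].max(0))
cv2.imwrite("pics/s4.png",cv2.resize(im[140:300,200:400][...,::-1],None,fx=3,fy=3))
E
```

```text
at [ 0.4637 -0.0198  0.1845] yaw_y 110.21 tilt 0.02 j [-0.04  0.21 -0.21  1.16  0.   -0.4 ] w 0.0385 t 23.8 F [0.4 0.3 0.2]
shift [-0.4726  0.006  -0.0275] |max|rows 2.3  turn [ 0.     -0.0001 -0.0072] rows 0.2
shift [0.    0.    0.485] |max|rows 2.3
89 [ 0.46215721 -0.02194673  0.07160385] [ 0.47537551 -0.00710627  0.07913789]
```

View pics/s4.png

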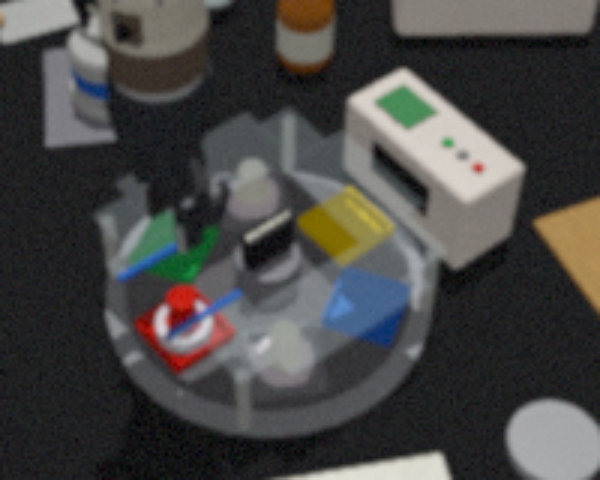

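The side crop shows the red puck at (183,315), upright in the centre of the red slot. Next is the knob, turning +59° to bring green to the port.

Request:
apply_moves([
  [[-0.1182,0.0015,0],[0,0,-0.0072],0.45],
  [[-0.1182,0.0015,0],[0,0,0],0.45],
  [[-0.1182,0.0015,0],[0,0,0],0.45],
  [[-0.1182,0.0015,0],[0,0,0],0.45],
  [[0,0,0],[0,0,0],0.45],
  [[0,0,0.1],[0,0,0],0.45],
  [[0,0,0.1],[0,0,0],0.45],
  [[0,0,0.1],[0,0,0],0.45],
])

```text
clock: 24.55
eef_pos: [0.5513, 0.0157, 0.1241]
tool_rot: [-0.187, 0.982, -0.0, 0.0]
ft_force: [0.2, -0.3, -0.2]
grip_width: 0.0385
grasp_force: 0.0
```

Request:
apply_moves([
  [[0,0,0.1],[0,0,0],0.45],
  [[0,0,0.05],[0,0,0],0.45],
  [[0,0,0],[0,0,0],0.45],
  [[0,0,0],[0,0,0],0.1],
  [[0,0,0],[0,0,0],0],
  [[0,0,0],[0,0,0],0],
  [[0,0,0],[0,0,0],0],
  [[0,0,0],[0,0,0],0],
])

```text
clock: 25.22
eef_pos: [0.5526, 0.014, 0.096]
tool_rot: [-0.187, 0.982, -0.002, 0.001]
ft_force: [1.4, -5.6, -4.3]
grip_width: 0.015
grasp_force: 60.1
```

```bash
python3 - <<'E'
from h import *
go((.552,.014,.093,170.3))
E
```

```text
at [0.5526 0.014  0.096 ] yaw_y 111.57 tilt 0.25 j [ 0.03  0.45 -0.11  1.01 -0.   -0.35] w 0.015 t 25.2 F [ 1.4 -5.6 -4.3]
shift [0.0029 0.0011 0.0148] |max|rows 0.1  turn [-1.400e-03 -2.000e-04 -3.263e-01] rows 8.2
```

Request:
apply_moves([
  [[0,0,0],[0,0,-0.015],0],
  [[0,0,0],[0,0,-0.025],0],
  [[0,0,0],[0,0,-0.025],0],
  [[0,0,0],[0,0,-0.025],0],
  [[0,0,0],[0,0,-0.025],0],
  [[0,0,0],[0,0,-0.025],0],
  [[0,0,0],[0,0,-0.025],0],
  [[0,0,0],[0,0,-0.025],0],
])

```text
clock: 25.88
eef_pos: [0.5525, 0.014, 0.0959]
tool_rot: [-0.469, 0.883, -0.002, 0.0]
ft_force: [2.2, -4.3, -2.5]
grip_width: 0.0148
grasp_force: 60.1
```

Request:
apply_moves([
  [[0,0,0],[0,0,-0.025],0],
  [[0,0,0],[0,0,-0.025],0],
  [[0,0,0],[0,0,-0.025],0],
  [[0,0,0],[0,0,-0.025],0],
  [[0,0,0],[0,0,-0.025],0],
  [[0,0,0],[0,0,-0.011],0],
  [[0,0,0],[0,0,0],0],
  [[0,0,0],[0,0,0],0],
])

```text
clock: 26.55
eef_pos: [0.5524, 0.0141, 0.0959]
tool_rot: [-0.645, 0.765, -0.002, -0.0]
ft_force: [1.4, -4.8, -3.2]
grip_width: 0.0146
grasp_force: 60.1
```

Request:
apply_moves([
  [[0,0,0],[0,0,0],0.45],
  [[0,0,0],[0,0,0],0.45],
  [[0,0,0],[0,0,0],0.45],
  [[0,0,0],[0,0,0],0.45],
  [[0,0,-0.1],[0,0,0],0.45],
  [[0,0,-0.2],[0,0,0],0.55],
  [[0,0,-0.2],[0,0,0],0.55],
  [[0,0,0],[0,0,0],0.55],
])

```text
clock: 27.22
eef_pos: [0.5561, 0.0161, 0.2036]
tool_rot: [-0.645, 0.764, -0.005, 0.006]
ft_force: [1.7, 0.2, 0.4]
grip_width: 0.0474
grasp_force: 0.0
```

```bash
python3 - <<'E'
from h import *
P=pucks(); r=P['green']; print(r)
go((r[0],r[1],.19,None),(r[0],r[1],.12,20),(r[0],r[1],.050,None))
n="side"; im,d=shot(n); W=cloud(n,d)
for k,v in slots(n,im,W).items(): print(n,k,*v)
E
```

```text
top red none
top yellow 67 27 [ 0.5615 -0.2616] [ 0.5621 -0.262 ] z 0.0652
top green 67 41 [ 0.4416 -0.3128] [ 0.4423 -0.3133] z 0.063
side red none
side yellow 143 81 [ 0.5628 -0.2645] [ 0.5625 -0.2643] z 0.0611
side green 142 86 [ 0.4423 -0.3175] [ 0.4418 -0.3169] z 0.0607
[ 0.44197669 -0.31514044]
at [0.5532 0.016  0.1976] yaw_y 170.37 tilt 0.36 j [ 0.03  0.37  0.05  1.24  0.   -1.37] w 0.0473 t 27.3 F [ 0.1  0.5 -0.8]
shift [1.7254 0.2714 0.0338] |max|rows 8.4
shift [0.0005 0.0022 0.35  ] |max|rows 1.7  turn [-2.000e-03 -1.000e-04 -1.646e-01] rows 4.1
shift [0.   0.   0.35] |max|rows 1.7
side red [539.1 -77.9] [75.1 65.2] 80.5 [540.1 -80.7]
side yellow [569.6 109.8] [78.1 69.1] 80.6 [569.6 110.3]
side green [463.7 -15.8] [68.9 74.5] 20.5 [461.4 -16.5]
side blue [641.9  50.9] [73.5 72.1] 20.5 [641.6  50. ]
```

The green puck has been knocked to (0.442,-0.315). I'll use the new reading.

Request:
apply_moves([
  [[0.1725,0.027,0],[0,0,0],0.55],
  [[0.1725,0.027,0],[0,0,0],0.55],
  [[0.1725,0.027,0],[0,0,0],0.55],
  [[0.1725,0.027,0],[0,0,0],0.55],
  [[0.1725,0.027,0],[0,0,0],0.55],
  [[0.1725,0.027,0],[0,0,0],0.55],
  [[0.1725,0.027,0],[0,0,0],0.55],
  [[0.1725,0.027,0],[0,0,0],0.55],
])

```text
clock: 28.03
eef_pos: [0.4607, -0.2499, 0.1928]
tool_rot: [-0.645, 0.764, 0.002, -0.001]
ft_force: [-0.1, -0.8, 0.6]
grip_width: 0.0469
grasp_force: 0.0
```

Request:
apply_moves([
  [[0.1725,0.027,0],[0,0,0],0.55],
  [[0.1725,0.027,0],[0,0,0],0.55],
  [[0,0,0.05],[0,0,-0.033],0.55],
  [[0,0,0.07],[0,0,-0.033],0.55],
  [[0,0,0.07],[0,0,-0.033],0.55],
  [[0,0,0.07],[0,0,-0.033],0.55],
  [[0,0,0.07],[0,0,-0.033],0.55],
  [[0,0,0],[0,0,0],0.55],
])

```text
clock: 28.7
eef_pos: [0.4374, -0.3133, 0.1239]
tool_rot: [0.82, -0.573, -0.005, -0.0]
ft_force: [0.1, 0.2, -0.4]
grip_width: 0.0468
grasp_force: 0.0
```

```bash
python3 - <<'E'
from h import *
go((.442,-.315,.050,20))
n="side"; im,d=shot(n); cv2.imwrite("pics/s5.png",cv2.resize(im[280:410,210:380][...,::-1],None,fx=3,fy=3))
E
```

```text
at [ 0.4374 -0.3133  0.1239] yaw_y -159.86 tilt 0.55 j [-0.62  0.41 -0.1   1.08  0.   -2.54] w 0.0468 t 28.7 F [ 0.1  0.2 -0.4]
shift [ 0.019  -0.0205  0.3694] |max|rows 1.8  turn [0.0017 0.0025 0.0008] rows 0.1
```

View pics/s5.png

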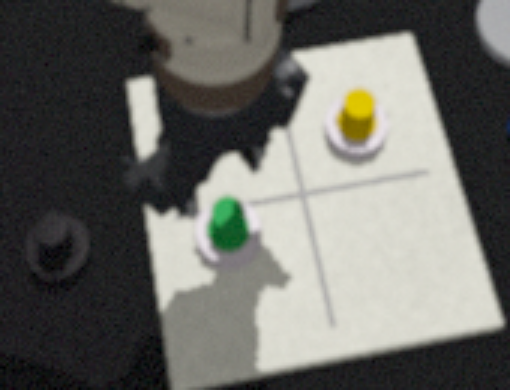

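The green puck (228,230) stands upright on the tray, with the fingers above it and the black look-alike off the tray at (57,245). Descend and grasp.

Request:
apply_moves([
  [[0.0095,-0.01,0.06],[0,0,0],0.55],
  [[0.0095,-0.01,0.08],[0,0,0],0.55],
  [[0,0,0.08],[0,0,0],0.55],
  [[0,0,0.08],[0,0,0],0.55],
  [[0,0,0.05],[0,0,0],0.55],
  [[0,0,0.02],[0,0,0],0.55],
  [[0,0,0],[0,0,0],0.55],
  [[0,0,0],[0,0,0],0],
])

```text
clock: 29.42
eef_pos: [0.4458, -0.3177, 0.0552]
tool_rot: [0.819, -0.573, 0.0, -0.0]
ft_force: [-0.8, -0.7, 0.7]
grip_width: 0.0362
grasp_force: 0.0
```

Request:
apply_moves([
  [[0,0,0],[0,0,0],0],
  [[0,0,0],[0,0,0],0],
  [[0,0,0],[0,0,0],0],
  [[0,0,0],[0,0,0],0],
  [[0,0,0],[0,0,0],0],
  [[0,0,0],[0,0,0],0],
  [[0,0,0],[0,0,0],0],
  [[0,0,0],[0,0,0],0],
])

```text
clock: 30.08
eef_pos: [0.4463, -0.3181, 0.056]
tool_rot: [0.819, -0.573, 0.001, 0.0]
ft_force: [-0.0, -0.4, 5.5]
grip_width: 0.0239
grasp_force: 59.4
```

Request:
apply_moves([
  [[0,0,-0.05],[0,0,0],0],
  [[0,0,-0.1],[0,0,0],0],
  [[0,0,-0.1],[0,0,0],0],
  [[0,0,-0.1],[0,0,0],0],
  [[0,0,-0.1],[0,0,0],0],
  [[0,0,-0.1],[0,0,0],0],
  [[0,0,-0.05],[0,0,0],0],
  [[0,0,0],[0,0,0],0],
])

```text
clock: 30.75
eef_pos: [0.4467, -0.3184, 0.1776]
tool_rot: [0.819, -0.573, 0.003, 0.0]
ft_force: [0.3, -0.8, -1.4]
grip_width: 0.0242
grasp_force: 59.0
```

```bash
python3 - <<'E'
from h import *
n="top"; im,d=shot(n); W=cloud(n,d)
S=slots(n,im,W)
for k,v in S.items(): print(n,k,*v)
v=S['yellow'][0]-S['red'][0]; a=np.degrees(np.arctan2(v[1],v[0]))+120; print('green angle',a)
T=np.array([.5522,.0142])+.095*np.array([np.cos(np.radians(a)),np.sin(np.radians(a))]); print(T)
go((T[0],T[1],.17,a),(T[0],T[1],.065,None))
E
```

```text
top red [536.1 -78.2] [64.2 63.2] 80.3 [538.1 -78.6]
top yellow [569.7 108.6] [65.9 65.5] 81.4 [569.2 108.6]
top green [463.6 -18.7] [66.1 65.7] 20.3 [463.6 -18.4]
top blue [641.6  47.5] [67.3 64.1] 19.8 [641.4  47.8]
green angle 199.80315675771956
[ 0.4628181  -0.01798503]
at [ 0.446  -0.3179  0.1757] yaw_y -159.94 tilt 0.14 j [-0.62  0.37 -0.    1.19  0.   -2.54] w 0.0241 t 30.8 F [ 0.1 -0.7 -0.4]
shift [-1.3799 -0.5933  0.0268] |max|rows 7.2  turn [-0.0005 -0.0006  0.0014] rows 0.0
shift [0.    0.    0.525] |max|rows 2.5
```

Request:
apply_moves([
  [[-0.1,-0.043,0],[0,0,0],0],
  [[-0.15,-0.0645,0],[0,0,0],0],
  [[-0.15,-0.0645,0],[0,0,0],0],
  [[-0.15,-0.0645,0],[0,0,0],0],
  [[-0.15,-0.0645,0],[0,0,0],0],
  [[-0.15,-0.0645,0],[0,0,0],0],
  [[-0.15,-0.0645,0],[0,0,0],0],
  [[-0.15,-0.0645,0],[0,0,0],0],
])

```text
clock: 31.47
eef_pos: [0.4581, -0.0659, 0.173]
tool_rot: [0.819, -0.573, -0.001, 0.001]
ft_force: [0.5, -0.5, -1.1]
grip_width: 0.0239
grasp_force: 59.0
```

Request:
apply_moves([
  [[-0.15,-0.0645,0],[0,0,0],0],
  [[-0.06,-0.032,0],[0,0,0],0],
  [[0,0,0],[0,0,0],0],
  [[0,0,0],[0,0,0],0],
  [[0,0,0],[0,0,0],0],
  [[0,0,0],[0,0,0],0],
  [[0,0,0],[0,0,0],0],
  [[0,0,0],[0,0,0],0],
])

```text
clock: 32.13
eef_pos: [0.4631, -0.0224, 0.1746]
tool_rot: [0.819, -0.574, -0.0, 0.0]
ft_force: [0.1, -0.2, -1.2]
grip_width: 0.0243
grasp_force: 59.0
```

```bash
python3 - <<'E'
from h import *
go((.4647,-.0216,.17,199.8),(.4647,-.0216,.070,None))
o=bot.get_obs(); p=o['eef_pos']
for n in("side","top"):
    im,d=shot(n); W=cloud(n,d); h=cv2.cvtColor(im,cv2.COLOR_RGB2HSV)
    m=pick(W,h,'green',(.4,.55),(-.1,.06),(.12,.2)); print(n,m.sum(), (np.median(W[m],0)-p) if m.any() else '')
    m=pick(W,h,'any',(.4,.53),(-.08,.05),(.128,.15))&(h[...,1]<60)&(h[...,2]>100); print('foot',m.sum(),W[m].min(0)-p,W[m].max(0)-p,(W[m].mean(0)-p)) if m.any() else 0
E
```

```text
at [ 0.4631 -0.0224  0.1746] yaw_y -160.05 tilt 0.02 j [-0.05  0.22 -0.22  1.13 -0.   -1.97] w 0.0243 t 32.1 F [ 0.1 -0.2 -1.2]
shift [-0.0012 -0.0089  0.0228] |max|rows 0.1  turn [ 0.0001 -0.      0.0008] rows 0.0
shift [0.  0.  0.5] |max|rows 2.4
side 104 [ 0.00241526 -0.00381606 -0.00011588]
foot 149 [-0.02681905 -0.02245908 -0.04368347] [ 0.02204607  0.01199122 -0.02524752] [-0.00325776 -0.01118954 -0.03159606]
top 0
```

Foot extents in the side view confirm the offset of about 3.5 mm. Lower with the correction.

Request:
apply_moves([
  [[-0.001,-0.009,0.05],[0,0,0],0],
  [[0,0,0.1],[0,0,0],0],
  [[0,0,0.1],[0,0,0],0],
  [[0,0,0.1],[0,0,0],0],
  [[0,0,0.08],[0,0,0],0],
  [[0,0,0.04],[0,0,0],0],
  [[0,0,0.02],[0,0,0],0],
  [[0,0,0],[0,0,0],0],
])

```text
clock: 32.9
eef_pos: [0.4643, -0.0207, 0.0758]
tool_rot: [0.819, -0.573, -0.001, 0.0]
ft_force: [0.2, 0.7, -0.5]
grip_width: 0.0242
grasp_force: 59.0
```

Request:
apply_moves([
  [[0,0,0.01],[0,0,0],0],
  [[0,0,0.01],[0,0,0],0],
  [[0,0,0.01],[0,0,0],0],
  [[0,0,0.005],[0,0,0],0],
  [[0,0,0],[0,0,0],0],
  [[0,0,0],[0,0,0],0],
  [[0,0,0],[0,0,0],0],
  [[0,0,0],[0,0,0],0],
])

```text
clock: 33.57
eef_pos: [0.4651, -0.0207, 0.07]
tool_rot: [0.819, -0.573, 0.0, -0.0]
ft_force: [0.3, 1.1, 0.3]
grip_width: 0.0241
grasp_force: 59.1
```

Request:
apply_moves([
  [[0,0,0],[0,0,0],0.25],
  [[0,0,0],[0,0,0],0.45],
  [[0,0,0],[0,0,0],0.45],
  [[0,0,0],[0,0,0],0.45],
  [[0,0,0],[0,0,0],0.45],
  [[0,0,-0.1],[0,0,0],0.45],
  [[0,0,-0.2],[0,0,0],0.45],
  [[0,0,-0.2],[0,0,0],0.45],
])

```text
clock: 34.23
eef_pos: [0.463, -0.0206, 0.1694]
tool_rot: [0.819, -0.573, -0.002, 0.001]
ft_force: [1.6, -0.8, 0.3]
grip_width: 0.0383
grasp_force: 0.0
```

Request:
apply_moves([
  [[0,0,-0.1],[0,0,0],0.45],
  [[0,0,0],[0,0,0.038],0.45],
  [[0,0,0],[0,0,0.038],0.45],
  [[0,0,0],[0,0,0.038],0.45],
  [[0,0,0],[0,0,0.038],0.45],
  [[0,0,0],[0,0,0.038],0.45],
  [[0,0,0],[0,0,0.038],0.45],
  [[0,0,0],[0,0,0.038],0.45],
])

```text
clock: 34.9
eef_pos: [0.4647, -0.0207, 0.1896]
tool_rot: [-0.514, 0.858, 0.0, -0.0]
ft_force: [0.0, 0.2, -0.2]
grip_width: 0.0384
grasp_force: 0.0
```

Request:
apply_moves([
  [[0,0,0],[0,0,0.038],0.45],
  [[0,0,0],[0,0,0.038],0.45],
  [[0,0,0],[0,0,0.038],0.45],
  [[0,0,0],[0,0,0.038],0.45],
  [[0,0,0],[0,0,0.038],0.45],
  [[0,0,0],[0,0,0.038],0.45],
  [[0,0,0],[0,0,0.038],0.45],
  [[0,0,0],[0,0,0.038],0.45],
])

```text
clock: 35.57
eef_pos: [0.4647, -0.0207, 0.1896]
tool_rot: [-0.062, 0.998, -0.0, -0.0]
ft_force: [1.2, -0.6, -0.3]
grip_width: 0.0383
grasp_force: 0.0
```

Request:
apply_moves([
  [[0,0,0],[0,0,0.038],0.45],
  [[0,0,0],[0,0,0.038],0.45],
  [[0,0,0],[0,0,0.038],0.45],
  [[0,0,0],[0,0,0.038],0.45],
  [[0,0,0],[0,0,0.038],0.45],
  [[0,0,0],[0,0,0.038],0.45],
  [[0,0,0],[0,0,0.038],0.45],
  [[0,0,0],[0,0,0.038],0.45],
])

```text
clock: 36.23
eef_pos: [0.4647, -0.0207, 0.1896]
tool_rot: [0.404, 0.915, -0.0, -0.0]
ft_force: [0.4, 0.7, 0.2]
grip_width: 0.0381
grasp_force: 0.0
```

Request:
apply_moves([
  [[0,0,0],[0,0,0.038],0.45],
  [[0,0,0],[0,0,0.038],0.45],
  [[0,0,0],[0,0,0.038],0.45],
  [[0,0,0],[0,0,0.038],0.45],
  [[0,0,0],[0,0,0.038],0.45],
  [[0,0,0],[0,0,0.038],0.45],
  [[0,0,0],[0,0,0.038],0.45],
  [[0,0,0],[0,0,0.027],0.45],
])

```text
clock: 36.9
eef_pos: [0.4647, -0.0207, 0.1896]
tool_rot: [0.768, 0.641, -0.0, -0.0]
ft_force: [1.0, -0.6, 0.7]
grip_width: 0.0382
grasp_force: 0.0
```

```bash
python3 - <<'E'
from h import *
go((.552,.014,.19,-10.2),(.552,.014,.093,None))
n="side"; im,d=shot(n); W=cloud(n,d)
h=cv2.cvtColor(im,cv2.COLOR_RGB2HSV); m=pick(W,h,'green',(.4,.53),(-.08,.06),(.05,.09)); print(m.sum(),W[m].mean(0),W[m].max(0))
cv2.imwrite("pics/s6.png",cv2.resize(im[140:300,200:400][...,::-1],None,fx=3,fy=3))
E
```

```text
at [ 0.4647 -0.0207  0.1896] yaw_y -10.31 tilt 0.01 j [-0.04  0.21 -0.19  1.17 -0.    1.71] w 0.0382 t 36.9 F [ 1.  -0.6  0.7]
shift [ 0.2489  0.3983 -0.0021] |max|rows 2.3  turn [-0.0001  0.     -0.0006] rows 0.0
shift [0.    0.    0.485] |max|rows 2.3
87 [ 0.4622511  -0.02096929  0.07144364] [ 0.47453195 -0.00428396  0.07905629]
```

View pics/s6.png

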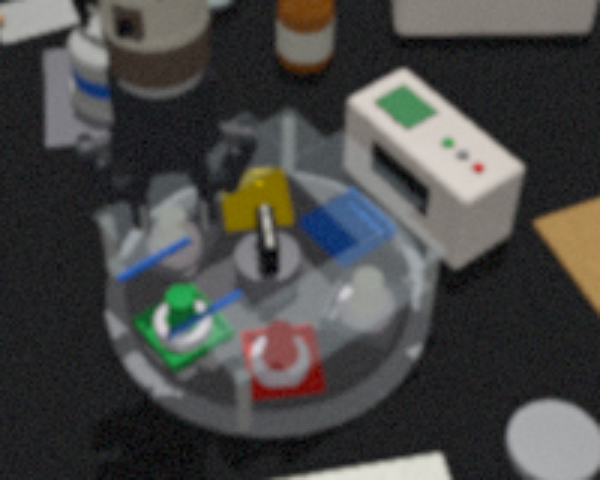

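The green puck (183,315) and the red puck (282,355) both stand in their slots. Next, the knob turns +120° to bring yellow round.

Request:
apply_moves([
  [[0.0622,0.0996,0],[0,0,0],0.45],
  [[0.0622,0.0996,0],[0,0,0],0.45],
  [[0.0622,0.0996,0],[0,0,0],0.45],
  [[0.0622,0.0996,0],[0,0,0],0.45],
  [[0,0,0],[0,0,0],0.45],
  [[0,0,0.1],[0,0,0],0.45],
  [[0,0,0.1],[0,0,0],0.45],
  [[0,0,0.1],[0,0,0],0.45],
])

```text
clock: 37.62
eef_pos: [0.5518, 0.0144, 0.1291]
tool_rot: [0.765, 0.643, 0.0, 0.0]
ft_force: [0.8, -0.6, -0.4]
grip_width: 0.0386
grasp_force: 0.0
```

Request:
apply_moves([
  [[0,0,0.1],[0,0,0],0.45],
  [[0,0,0.07],[0,0,0],0.45],
  [[0,0,0],[0,0,0],0.45],
  [[0,0,0],[0,0,0],0.1],
  [[0,0,0],[0,0,0],0],
  [[0,0,0],[0,0,0],0],
  [[0,0,0],[0,0,0],0],
  [[0,0,0],[0,0,0],0],
])

```text
clock: 38.28
eef_pos: [0.5525, 0.0143, 0.0967]
tool_rot: [0.766, 0.643, 0.001, 0.001]
ft_force: [0.4, -1.6, 0.9]
grip_width: 0.015
grasp_force: 61.1
```

```bash
python3 - <<'E'
from h import *
go((.552,.014,.093,None))
E
```

```text
at [0.5525 0.0143 0.0967] yaw_y -10.0 tilt 0.1 j [ 0.03  0.45 -0.1   1.01 -0.    1.77] w 0.015 t 38.3 F [ 0.4 -1.6  0.9]
shift [-0.0021 -0.0022  0.0187] |max|rows 0.1
```

Turn 120° = 0.667, in 27 rows.

Request:
apply_moves([
  [[0,0,0],[0,0,-0.017],0],
  [[0,0,0],[0,0,-0.025],0],
  [[0,0,0],[0,0,-0.025],0],
  [[0,0,0],[0,0,-0.025],0],
  [[0,0,0],[0,0,-0.025],0],
  [[0,0,0],[0,0,-0.025],0],
  [[0,0,0],[0,0,-0.025],0],
  [[0,0,0],[0,0,-0.025],0],
])

```text
clock: 38.95
eef_pos: [0.5522, 0.0143, 0.0967]
tool_rot: [0.539, 0.842, 0.0, 0.001]
ft_force: [0.1, -0.2, 2.4]
grip_width: 0.0147
grasp_force: 61.3
```

Request:
apply_moves([
  [[0,0,0],[0,0,-0.025],0],
  [[0,0,0],[0,0,-0.025],0],
  [[0,0,0],[0,0,-0.025],0],
  [[0,0,0],[0,0,-0.025],0],
  [[0,0,0],[0,0,-0.025],0],
  [[0,0,0],[0,0,-0.025],0],
  [[0,0,0],[0,0,-0.025],0],
  [[0,0,0],[0,0,-0.025],0],
])

```text
clock: 39.62
eef_pos: [0.552, 0.0141, 0.0967]
tool_rot: [0.252, 0.968, -0.0, 0.0]
ft_force: [-2.1, -1.3, 2.1]
grip_width: 0.0148
grasp_force: 61.3
```

Request:
apply_moves([
  [[0,0,0],[0,0,-0.025],0],
  [[0,0,0],[0,0,-0.025],0],
  [[0,0,0],[0,0,-0.025],0],
  [[0,0,0],[0,0,-0.025],0],
  [[0,0,0],[0,0,-0.025],0],
  [[0,0,0],[0,0,-0.025],0],
  [[0,0,0],[0,0,-0.025],0],
  [[0,0,0],[0,0,-0.025],0],
])

```text
clock: 40.28
eef_pos: [0.552, 0.0138, 0.0968]
tool_rot: [-0.059, 0.998, -0.001, 0.0]
ft_force: [-1.4, -2.2, 2.6]
grip_width: 0.0148
grasp_force: 61.3
```

Request:
apply_moves([
  [[0,0,0],[0,0,-0.025],0],
  [[0,0,0],[0,0,-0.025],0],
  [[0,0,0],[0,0,-0.025],0],
  [[0,0,0],[0,0,0],0],
  [[0,0,0],[0,0,0],0],
  [[0,0,0],[0,0,0],0.3],
  [[0,0,0],[0,0,0],0.45],
  [[0,0,0],[0,0,0],0.45],
])

```text
clock: 40.95
eef_pos: [0.5523, 0.0149, 0.0957]
tool_rot: [-0.174, 0.985, 0.0, 0.0]
ft_force: [-0.8, 0.3, 0.7]
grip_width: 0.0383
grasp_force: 0.0
```

Request:
apply_moves([
  [[0,0,0],[0,0,0],0.45],
  [[0,0,0],[0,0,0],0.45],
  [[0,0,-0.1],[0,0,0],0.45],
  [[0,0,-0.2],[0,0,0],0.55],
  [[0,0,-0.2],[0,0,0],0.55],
  [[0,0,0],[0,0,0],0.55],
  [[0,0,0],[0,0,0],0.55],
  [[0,0,0],[0,0,0],0.55],
])

```text
clock: 41.62
eef_pos: [0.5519, 0.0146, 0.1957]
tool_rot: [-0.174, 0.985, 0.0, 0.0]
ft_force: [0.5, 0.5, 0.5]
grip_width: 0.047
grasp_force: 0.0
```

```bash
python3 - <<'E'
from h import *
P=pucks(); r=P['yellow']; print(r)
go((r[0],r[1],.19,None),(r[0],r[1],.12,20),(r[0],r[1],.050,None))
n="side"; im,d=shot(n); W=cloud(n,d)
for k,v in slots(n,im,W).items(): print(n,k,*v)
E
```

```text
top red none
top yellow 71 29 [ 0.5619 -0.2611] [ 0.5621 -0.262 ] z 0.063
top green none
side red none
side yellow 142 86 [ 0.5626 -0.2648] [ 0.5618 -0.265 ] z 0.0602
side green none
[ 0.56225002 -0.26294179]
at [0.5509 0.0145 0.1941] yaw_y 110.06 tilt 0.18 j [ 0.03  0.37  0.04  1.25  0.   -0.32] w 0.0471 t 41.7 F [-0.3  0.8  0.1]
shift [ 0.4225 -1.3227  0.0202] |max|rows 6.7
shift [-0.001  -0.0004  0.35  ] |max|rows 1.7  turn [ 0.001  -0.0005 -0.4997] rows 12.6
shift [0.   0.   0.35] |max|rows 1.7
side red [641.1  50.9] [72.1 72.3] 19.2 [640.3  53.5]
side yellow [463.1 -15.2] [71.5 75.1] 19.1 [461.2 -15.6]
side green [626.  -46.7] [70.7 64.5] 50.1 [627.8 -62. ]
side blue [475.   69.5] [96.2 69.2] 50.4 [478.3  74.7]
```

Request:
apply_moves([
  [[0.0528,-0.1653,0],[0,0,0],0.55],
  [[0.0528,-0.1653,0],[0,0,0],0.55],
  [[0.0528,-0.1653,0],[0,0,0],0.55],
  [[0.0528,-0.1653,0],[0,0,0],0.55],
  [[0.0528,-0.1653,0],[0,0,0],0.55],
  [[0.0528,-0.1653,0],[0,0,0],0.55],
  [[0.0528,-0.1653,0],[0,0,0],0.55],
  [[0.0528,-0.1653,0],[0,0,0],0.55],
])

```text
clock: 42.43
eef_pos: [0.5624, -0.2643, 0.194]
tool_rot: [-0.174, 0.985, 0.001, -0.001]
ft_force: [1.4, 0.1, 0.5]
grip_width: 0.0474
grasp_force: 0.0
```

Request:
apply_moves([
  [[0,0,0],[0,0,0.038],0.55],
  [[0,0,0.05],[0,0,0.038],0.55],
  [[0,0,0.05],[0,0,0.038],0.55],
  [[0,0,0.05],[0,0,0.038],0.55],
  [[0,0,0.05],[0,0,0.038],0.55],
  [[0,0,0.05],[0,0,0.038],0.55],
  [[0,0,0.05],[0,0,0.038],0.55],
  [[0,0,0.05],[0,0,0.038],0.55],
])

```text
clock: 43.1
eef_pos: [0.5623, -0.2625, 0.1233]
tool_rot: [0.301, 0.954, 0.0, -0.002]
ft_force: [0.8, -0.9, -0.6]
grip_width: 0.047
grasp_force: 0.0
```

Request:
apply_moves([
  [[0,0,0],[0,0,0.038],0.55],
  [[0,0,0],[0,0,0.038],0.55],
  [[0,0,0],[0,0,0.038],0.55],
  [[0,0,0],[0,0,0.038],0.55],
  [[0,0,0],[0,0,0.038],0.55],
  [[0,0,0],[0,0,0.006],0.55],
  [[0,0,0],[0,0,0],0.55],
  [[0,0,0],[0,0,0],0.55],
])

```text
clock: 43.77
eef_pos: [0.5628, -0.2627, 0.1248]
tool_rot: [0.572, 0.82, -0.0, -0.001]
ft_force: [-1.5, 0.2, 0.3]
grip_width: 0.0469
grasp_force: 0.0
```

```bash
python3 - <<'E'
from h import *
go((.5622,-.263,.050,20))
n="side"; im,d=shot(n); W=cloud(n,d)
h=cv2.cvtColor(im,cv2.COLOR_RGB2HSV); m=pick(W,h,'yellow',(.25,.75),(-.5,-.12),(.03,.08)); print(m.sum(),np.median(W[m],0))
E
```

```text
at [ 0.5628 -0.2627  0.1248] yaw_y 20.19 tilt 0.1 j [-0.44  0.55  0.15  1.17  0.    0.78] w 0.0469 t 43.8 F [-1.5  0.2  0.3]
shift [-0.0007 -0.003   0.3738] |max|rows 1.8  turn [-0.0004 -0.0004  0.0011] rows 0.0
142 [ 0.56133831 -0.26838839  0.05868649]
```

Request:
apply_moves([
  [[0,-0.003,0.06],[0,0,0],0.55],
  [[0,0,0.08],[0,0,0],0.55],
  [[0,0,0.08],[0,0,0],0.55],
  [[0,0,0.08],[0,0,0],0.55],
  [[0,0,0.05],[0,0,0],0.55],
  [[0,0,0.02],[0,0,0],0.55],
  [[0,0,0],[0,0,0],0.55],
  [[0,0,0],[0,0,0],0],
])

```text
clock: 44.48
eef_pos: [0.563, -0.2633, 0.0521]
tool_rot: [0.573, 0.82, 0.0, 0.0]
ft_force: [-0.7, -1.1, -0.1]
grip_width: 0.036
grasp_force: 0.0
```

Request:
apply_moves([
  [[0,0,0],[0,0,0],0],
  [[0,0,0],[0,0,0],0],
  [[0,0,0],[0,0,0],0],
  [[0,0,0],[0,0,0],0],
  [[0,0,0],[0,0,0],0],
  [[0,0,0],[0,0,0],0],
  [[0,0,0],[0,0,0],0],
  [[0,0,0],[0,0,0],0],
])

```text
clock: 45.15
eef_pos: [0.5636, -0.2636, 0.053]
tool_rot: [0.573, 0.819, 0.0, 0.001]
ft_force: [-0.3, 0.5, 6.2]
grip_width: 0.0242
grasp_force: 59.3
```

Request:
apply_moves([
  [[0,0,-0.05],[0,0,0],0],
  [[0,0,-0.1],[0,0,0],0],
  [[0,0,-0.1],[0,0,0],0],
  [[0,0,-0.1],[0,0,0],0],
  [[0,0,-0.1],[0,0,0],0],
  [[0,0,-0.1],[0,0,0],0],
  [[0,0,-0.05],[0,0,0],0],
  [[0,0,0],[0,0,0],0],
])

```text
clock: 45.82
eef_pos: [0.564, -0.2637, 0.1747]
tool_rot: [0.573, 0.819, 0.0, 0.002]
ft_force: [0.7, -0.8, -0.9]
grip_width: 0.0246
grasp_force: 58.9
```

```bash
python3 - <<'E'
from h import *
n="top"; im,d=shot(n); W=cloud(n,d)
S=slots(n,im,W)
for k,v in S.items(): print(n,k,*v)
v=S['yellow'][0]-S['red'][0]; a=np.degrees(np.arctan2(v[1],v[0])); print('yellow angle',a)
T=np.array([.5524,.0143])+.095*np.array([np.cos(np.radians(a)),np.sin(np.radians(a))]); print(T)
go((T[0],T[1],.17,a),(T[0],T[1],.065,None))
E
```

```text
top red [641.8  47.8] [66.3 63.8] 20.6 [639.6  49.2]
top yellow [464.6 -18.1] [68.2 65. ] 20.2 [464.3 -18. ]
top green [625.1 -45.4] [63.5 64.1] 47.4 [625.7 -41.9]
top blue [466.8  53. ] [126.6  70.1] 59.5 [477.5  69.6]
yellow angle -159.60002535946472
[ 0.4633582  -0.01881431]
at [ 0.5632 -0.2634  0.1727] yaw_y 20.05 tilt 0.12 j [-0.44  0.52  0.22  1.27  0.    0.78] w 0.0243 t 45.9 F [ 0.8  0.5 -0.4]
shift [ 1.32   -0.0497  0.0114] |max|rows 6.3  turn [ 0.0005  0.0005 -0.0019] rows 0.1
shift [0.    0.    0.525] |max|rows 2.5
```

Request:
apply_moves([
  [[0.1,-0.004,0],[0,0,0],0],
  [[0.15,-0.0057,0],[0,0,0],0],
  [[0.15,-0.0057,0],[0,0,0],0],
  [[0.15,-0.0057,0],[0,0,0],0],
  [[0.15,-0.0057,0],[0,0,0],0],
  [[0.15,-0.0057,0],[0,0,0],0],
  [[0.15,-0.0057,0],[0,0,0],0],
  [[0.15,-0.0057,0],[0,0,0],0],
])

```text
clock: 46.53
eef_pos: [0.4734, -0.0488, 0.1698]
tool_rot: [0.573, 0.819, -0.001, -0.002]
ft_force: [0.9, 0.6, -0.9]
grip_width: 0.0242
grasp_force: 59.0
```

Request:
apply_moves([
  [[0.12,-0.0045,0],[0,0,0],0],
  [[0.05,-0.002,0],[0,0,-0.002],0],
  [[0,0,0],[0,0,0],0],
  [[0,0,0],[0,0,0],0],
  [[0,0,0],[0,0,0],0],
  [[0,0,0],[0,0,0],0],
  [[0,0,0],[0,0,0],0],
  [[0,0,0],[0,0,0],0],
])

```text
clock: 47.2
eef_pos: [0.463, -0.0194, 0.1716]
tool_rot: [0.571, 0.821, -0.0, -0.0]
ft_force: [-0.3, 0.7, 0.3]
grip_width: 0.0242
grasp_force: 59.0
```

```bash
python3 - <<'E'
from h import *
go((.4637,-.0186,.17,20.3),(.4637,-.0186,.067,None))
p=bot.get_obs()['eef_pos']
n="side"
im,d=shot(n); W=cloud(n,d); h=cv2.cvtColor(im,cv2.COLOR_RGB2HSV)
m=pick(W,h,'any',(.4,.53),(-.08,.05),(.128,.15))&(h[...,1]<60)&(h[...,2]>100); print('foot',m.sum(),W[m].min(0)-p,W[m].max(0)-p,(W[m].mean(0)-p))
E
```

```text
at [ 0.463  -0.0194  0.1716] yaw_y 20.33 tilt 0.01 j [-0.04  0.22 -0.23  1.12 -0.    1.17] w 0.0242 t 47.2 F [-0.3  0.7  0.3]
shift [0.0025 0.0046 0.0078] |max|rows 0.0  turn [-0.      0.      0.0002] rows 0.0
shift [0.    0.    0.515] |max|rows 2.5
foot 137 [-0.02506239 -0.02529927 -0.04176284] [ 0.02230878  0.00680583 -0.02218532] [-0.00164176 -0.01523124 -0.02876251]
```

Request:
apply_moves([
  [[0.0025,0.0046,0.05],[0,0,0],0],
  [[0,0,0.1],[0,0,0],0],
  [[0,0,0.1],[0,0,0],0],
  [[0,0,0.1],[0,0,0],0],
  [[0,0,0.08],[0,0,0],0],
  [[0,0,0.04],[0,0,0],0],
  [[0,0,0.02],[0,0,0],0],
  [[0,0,0],[0,0,0],0],
])

```text
clock: 47.92
eef_pos: [0.4631, -0.018, 0.0732]
tool_rot: [0.571, 0.821, -0.0, -0.001]
ft_force: [-0.0, -0.4, -1.3]
grip_width: 0.0245
grasp_force: 59.0
```

Request:
apply_moves([
  [[0,0,0.01],[0,0,0],0],
  [[0,0,0.01],[0,0,0],0],
  [[0,0,0.01],[0,0,0],0],
  [[0,0,0],[0,0,0],0],
  [[0,0,0],[0,0,0],0],
  [[0,0,0],[0,0,0],0],
  [[0,0,0],[0,0,0],0],
  [[0,0,0],[0,0,0],0],
])

```text
clock: 48.58
eef_pos: [0.4635, -0.0178, 0.0679]
tool_rot: [0.571, 0.821, 0.0, 0.0]
ft_force: [-0.2, 0.3, -1.4]
grip_width: 0.0244
grasp_force: 59.0
```

Request:
apply_moves([
  [[0,0,0.005],[0,0,0],0],
  [[0,0,0],[0,0,0],0],
  [[0,0,0],[0,0,0],0.25],
  [[0,0,0],[0,0,0],0.45],
  [[0,0,0],[0,0,0],0.45],
  [[0,0,0],[0,0,0],0.45],
  [[0,0,0],[0,0,0],0.45],
  [[0,0,-0.1],[0,0,0],0.45],
])

```text
clock: 49.25
eef_pos: [0.4605, -0.0177, 0.0839]
tool_rot: [0.571, 0.821, -0.002, -0.003]
ft_force: [-0.1, -0.2, -0.5]
grip_width: 0.0384
grasp_force: 0.0
```

Request:
apply_moves([
  [[0,0,-0.2],[0,0,0],0.45],
  [[0,0,-0.2],[0,0,0],0.45],
  [[0,0,-0.2],[0,0,0],0.6],
  [[0,0,-0.2],[0,0,0],0.6],
  [[0,0,-0.1],[0,0,-0.0245],0.6],
  [[0,0,0],[0,0,-0.0245],0.6],
  [[0,0,0],[0,0,-0.0245],0.6],
  [[0,0,0],[0,0,0],0.6],
])

```text
clock: 49.92
eef_pos: [0.4636, -0.0178, 0.2673]
tool_rot: [0.472, 0.882, 0.0, 0.001]
ft_force: [-0.3, -0.3, -0.3]
grip_width: 0.051
grasp_force: 0.0
```

```bash
python3 - <<'E'
from h import *
for n in("side","top"):
    im,d=shot(n,"z.png" if n=="side" else None); W=cloud(n,d); h=cv2.cvtColor(im,cv2.COLOR_RGB2HSV)
    m=pick(W,h,'yellow',(.4,.53),(-.08,.06),(.05,.09)); print(n,m.sum(),W[m].mean(0) if m.any() else 0)
    m=pick(W,h,'any',(.4,.56),(.25,.42),(.105,.14))&(h[...,2]<80); p=W[m]; print('handle',len(p)); 
    if len(p)>5: print(cv2.minAreaRect((p[:,:2]*1000).astype(np.float32)),p[:,2].max())
    if n=="side": cv2.imwrite("pics/s7.png",cv2.resize(im[120:300,200:400][...,::-1],None,fx=3,fy=3))
go((.4765,.3296,.26,33.5),(.4765,.3296,.117,None))
E
```

```text
side 92 [ 0.46197783 -0.02167974  0.0710323 ]
handle 33
((457.48748779296875, 348.2370910644531), (11.641908645629883, 27.1784725189209), 17.44998550415039) 0.12627938334594477
top 0 0
handle 78
((475.7315673828125, 328.23046875), (11.195385932922363, 81.41191864013672), 33.313594818115234) 0.13391568500402076
at [ 0.4632 -0.0178  0.2665] yaw_y 33.53 tilt 0.03 j [-0.04  0.16 -0.05  1.36 -0.    0.95] w 0.0513 t 50.0 F [ 0.8 -0.2 -0.8]
shift [1.4111 1.0152 0.0323] |max|rows 8.3  turn [-0.0001 -0.0001  0.0002] rows 0.0
shift [0.    0.    0.715] |max|rows 3.4
```

View pics/s7.png

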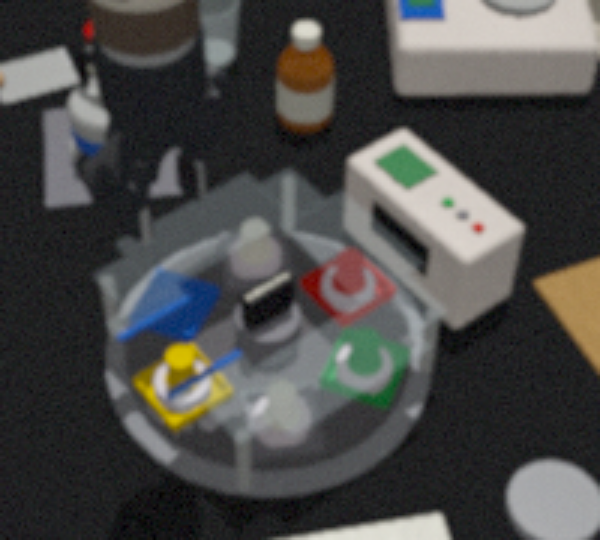

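Yellow (182,372), red (348,283) and green (366,352) are each in their own slot. Next I fetch the canister.

Request:
apply_moves([
  [[0.141,0.1015,0],[0,0,0],0.6],
  [[0.141,0.1015,0],[0,0,0],0.6],
  [[0.141,0.1015,0],[0,0,0],0.6],
  [[0.141,0.1015,0],[0,0,0],0.6],
  [[0.141,0.1015,0],[0,0,0],0.6],
  [[0.141,0.1015,0],[0,0,0],0.6],
  [[0.141,0.1015,0],[0,0,0],0.6],
  [[0.141,0.1015,0],[0,0,0],0.6],
])

```text
clock: 50.68
eef_pos: [0.4731, 0.2616, 0.266]
tool_rot: [0.473, 0.881, -0.001, -0.0]
ft_force: [1.1, 0.1, -0.6]
grip_width: 0.0514
grasp_force: 0.0
```

Request:
apply_moves([
  [[0.141,0.1015,0],[0,0,0],0.6],
  [[0.141,0.1015,0],[0,0,0],0.6],
  [[0,0,0],[0,0,0],0.6],
  [[0,0,0.1],[0,0,0],0.6],
  [[0,0,0.1],[0,0,0],0.6],
  [[0,0,0.1],[0,0,0],0.6],
  [[0,0,0],[0,0,0],0.6],
  [[0,0,0],[0,0,0],0.6],
])

```text
clock: 51.35
eef_pos: [0.4752, 0.3285, 0.2053]
tool_rot: [0.473, 0.881, -0.002, -0.001]
ft_force: [0.7, -1.1, 0.9]
grip_width: 0.0509
grasp_force: 0.0
```

```bash
python3 - <<'E'
from h import *
go((.4763,.3292,.117,33.5))
E
```

```text
at [0.4752 0.3285 0.2053] yaw_y 33.58 tilt 0.24 j [ 0.6   0.42  0.14  1.3  -0.    1.59] w 0.0509 t 51.4 F [ 0.7 -1.1  0.9]
shift [-0.      0.0084  0.4413] |max|rows 2.1  turn [-0.0013  0.      0.0005] rows 0.0
```

Request:
apply_moves([
  [[0,0.006,0.1],[0,0,0],0.6],
  [[0,0,0.1],[0,0,0],0.6],
  [[0,0,0.1],[0,0,0],0.6],
  [[0,0,0.08],[0,0,0],0.6],
  [[0,0,0.05],[0,0,0],0.6],
  [[0,0,0],[0,0,0],0.6],
  [[0,0,0],[0,0,0],0.6],
  [[0,0,0],[0,0,0],0],
])

```text
clock: 52.02
eef_pos: [0.4782, 0.3307, 0.1224]
tool_rot: [0.472, 0.881, 0.001, 0.001]
ft_force: [-0.4, -1.2, -1.1]
grip_width: 0.0405
grasp_force: 0.0
```

Request:
apply_moves([
  [[0,0,0],[0,0,0],0],
  [[0,0,0],[0,0,0],0],
  [[0,0,0],[0,0,0],0],
  [[0,0,0],[0,0,0],0],
  [[0,0,0],[0,0,0],0],
  [[0,0,0],[0,0,0],0],
  [[0,0,0],[0,0,0],0],
  [[0,0,0],[0,0,0],0],
])

```text
clock: 52.68
eef_pos: [0.477, 0.33, 0.1218]
tool_rot: [0.472, 0.881, 0.0, 0.0]
ft_force: [-2.5, -1.9, 6.4]
grip_width: 0.0093
grasp_force: 58.6
```

```bash
python3 - <<'E'
from h import *
go((.476,.3292,.27,None))
E
```

```text
at [0.477  0.33   0.1218] yaw_y 33.65 tilt 0.03 j [ 0.61  0.48  0.01  1.1  -0.    1.59] w 0.0093 t 52.7 F [-2.5 -1.9  6.4]
shift [-6.000e-04 -6.100e-03 -7.409e-01] |max|rows 3.6
```

Request:
apply_moves([
  [[0,0,-0.05],[0,0,0],0],
  [[0,0,-0.12],[0,0,0],0],
  [[0,0,-0.15],[0,0,0],0],
  [[0,0,-0.15],[0,0,0],0],
  [[0,0,-0.15],[0,0,0],0],
  [[0,0,-0.12],[0,0,0],0],
  [[0,0,-0.06],[0,0,0],0],
  [[0,0,0],[0,0,0],0],
])

```text
clock: 53.35
eef_pos: [0.4784, 0.331, 0.2844]
tool_rot: [0.472, 0.881, 0.003, 0.001]
ft_force: [0.2, 1.2, -5.0]
grip_width: 0.0097
grasp_force: 58.9
```

```bash
python3 - <<'E'
from h import *
go((.463,-.0180,.28,None),(.463,-.018,.212,None))
E
```

```text
at [0.4784 0.331  0.2844] yaw_y 33.64 tilt 0.37 j [0.61 0.39 0.31 1.48 0.   1.59] w 0.0097 t 53.4 F [ 0.2  1.2 -5. ]
shift [-1.4098 -1.0309  0.015 ] |max|rows 8.4
shift [-0.     -0.0022  0.34  ] |max|rows 1.6
```

Request:
apply_moves([
  [[-0.06,-0.044,0],[0,0,0],0],
  [[-0.1,-0.073,0],[0,0,0],0],
  [[-0.1,-0.073,0],[0,0,0],0],
  [[-0.1,-0.073,0],[0,0,0],0],
  [[-0.1,-0.073,0],[0,0,0],0],
  [[-0.1,-0.073,0],[0,0,0],0],
  [[-0.1,-0.073,0],[0,0,0],0],
  [[-0.1,-0.073,0],[0,0,0],0],
])

```text
clock: 54.02
eef_pos: [0.4678, 0.1406, 0.2788]
tool_rot: [0.472, 0.882, -0.001, -0.001]
ft_force: [0.3, -0.1, -5.1]
grip_width: 0.0096
grasp_force: 58.9
```

Request:
apply_moves([
  [[-0.1,-0.073,0],[0,0,0],0],
  [[-0.1,-0.073,0],[0,0,0],0],
  [[-0.1,-0.073,0],[0,0,0],0],
  [[-0.1,-0.073,0],[0,0,0],0],
  [[-0.1,-0.073,0],[0,0,0],0],
  [[-0.1,-0.073,0],[0,0,0],0],
  [[-0.05,-0.037,0],[0,0,0],0],
  [[0,0,0],[0,0,0],0],
])

```text
clock: 54.68
eef_pos: [0.4607, -0.0213, 0.279]
tool_rot: [0.474, 0.881, -0.001, -0.001]
ft_force: [0.5, 1.4, -4.9]
grip_width: 0.0099
grasp_force: 58.9
```

```bash
python3 - <<'E'
from h import *
go((.463,-.0180,.212,None))
E
```

```text
at [ 0.4607 -0.0213  0.279 ] yaw_y 33.41 tilt 0.21 j [-0.05  0.15 -0.02  1.4  -0.    0.94] w 0.0099 t 54.7 F [ 0.5  1.4 -4.9]
shift [0.0074 0.0199 0.3348] |max|rows 1.6
```

Request:
apply_moves([
  [[0.006,0.015,0.05],[0,0,0],0],
  [[0,0,0.07],[0,0,0],0],
  [[0,0,0.07],[0,0,0],0],
  [[0,0,0.06],[0,0,0],0],
  [[0,0,0.04],[0,0,0],0],
  [[0,0,0.015],[0,0,0],0],
  [[0,0,0],[0,0,0],0],
  [[0,0,0],[0,0,0],0],
])

```text
clock: 55.35
eef_pos: [0.4639, -0.0157, 0.2197]
tool_rot: [0.472, 0.882, 0.0, -0.0]
ft_force: [-0.8, 0.6, -3.2]
grip_width: 0.0098
grasp_force: 58.9
```

Request:
apply_moves([
  [[0,0,0.006],[0,0,0],0],
  [[0,0,0.006],[0,0,0],0],
  [[0,0,0],[0,0,0],0],
  [[0,0,0],[0,0,0],0],
  [[0,0,0],[0,0,0],0],
  [[0,0,0],[0,0,0],0],
  [[0,0,0],[0,0,0],0],
  [[0,0,0],[0,0,0],0],
])

```text
clock: 56.02
eef_pos: [0.4638, -0.0162, 0.2174]
tool_rot: [0.472, 0.881, 0.0, 0.0]
ft_force: [0.2, -0.2, -4.7]
grip_width: 0.0094
grasp_force: 58.9
```

Request:
apply_moves([
  [[-0.005,-0.008,0.008],[0,0,0],0],
  [[0,0,0.006],[0,0,0],0],
  [[0,0,0.006],[0,0,0],0],
  [[0,0,0],[0,0,0],0],
  [[0,0,0],[0,0,0],0],
  [[0,0,0],[0,0,0],0],
  [[0,0,0],[0,0,0],0],
  [[0,0,0],[0,0,0],0],
])

```text
clock: 56.68
eef_pos: [0.463, -0.0179, 0.2134]
tool_rot: [0.472, 0.882, 0.0, 0.0]
ft_force: [-0.1, -0.5, -4.6]
grip_width: 0.0098
grasp_force: 58.9
```

Request:
apply_moves([
  [[0,0,0.006],[0,0,0],0],
  [[0,0,0.004],[0,0,0],0],
  [[0,0,0],[0,0,0],0],
  [[0,0,0],[0,0,0],0],
  [[0,0,0],[0,0,0],0],
  [[0,0,0],[0,0,0],0],
  [[0,0,0],[0,0,0],0],
  [[0,0,0],[0,0,0],0],
])

```text
clock: 57.35
eef_pos: [0.4632, -0.018, 0.2118]
tool_rot: [0.472, 0.881, 0.0, 0.001]
ft_force: [-2.1, -1.4, 3.7]
grip_width: 0.01
grasp_force: 59.6
```

Seated. Release, rise, and check.

Request:
apply_moves([
  [[0,0,0],[0,0,0],0.2],
  [[0,0,0],[0,0,0],0.4],
  [[0,0,0],[0,0,0],0.6],
  [[0,0,0],[0,0,0],0.6],
  [[0,0,0],[0,0,0],0.6],
  [[0,0,0],[0,0,0],0.6],
  [[0,0,0],[0,0,0],0.6],
  [[0,0,0],[0,0,0],0.6],
])

```text
clock: 58.02
eef_pos: [0.463, -0.0178, 0.2113]
tool_rot: [0.472, 0.881, 0.0, -0.0]
ft_force: [-0.1, 1.2, -1.3]
grip_width: 0.0515
grasp_force: 0.0
```

Request:
apply_moves([
  [[0,0,-0.05],[0,0,0],0.6],
  [[0,0,-0.1],[0,0,0],0.6],
  [[0,0,-0.15],[0,0,0],0.6],
  [[0,0,-0.15],[0,0,0],0.6],
  [[0,0,-0.1],[0,0,0],0.6],
  [[0.12,0.09,0],[0,0,0],0.6],
  [[0.12,0.09,0],[0,0,0],0.6],
  [[0.12,0.09,0],[0,0,0],0.6],
])

```text
clock: 58.68
eef_pos: [0.4684, 0.0726, 0.3221]
tool_rot: [0.473, 0.881, 0.001, 0.001]
ft_force: [0.2, -0.1, -0.8]
grip_width: 0.0515
grasp_force: 0.0
```

Request:
apply_moves([
  [[0.12,0.09,0],[0,0,0],0.6],
  [[0.12,0.09,0],[0,0,0],0.6],
  [[0.12,0.09,0],[0,0,0],0.6],
  [[0.12,0.09,0],[0,0,0],0.6],
  [[0.12,0.09,0],[0,0,0],0.6],
  [[0,0,0],[0,0,0],0.6],
  [[0,0,0],[0,0,0],0.6],
  [[0,0,0],[0,0,0],0.6],
])

```text
clock: 59.35
eef_pos: [0.4763, 0.2215, 0.3211]
tool_rot: [0.472, 0.882, -0.0, -0.0]
ft_force: [0.6, -0.6, 0.8]
grip_width: 0.0509
grasp_force: 0.0
```

```bash
python3 - <<'E'
from h import *
ims=[]
for n in("side","top"):
    im,d=shot(n); W=cloud(n,d); h=cv2.cvtColor(im,cv2.COLOR_RGB2HSV)
    m=pick(W,h,'any',(.35,.6),(-.15,.1),(.185,.24)); p=W[m]; q=p[p[:,2]>np.percentile(p[:,2],90)-.012]; print(n,len(p),cv2.minAreaRect((q[:,:2]*1000).astype(np.float32)),p[:,2].max())
    a=(200,140) if n=='side' else (190,150)
    ims.append(cv2.resize(im[a[1]:a[1]+150,a[0]:a[0]+130][...,::-1],None,fx=3,fy=3))
cv2.imwrite("pics/end.png",np.hstack(ims)); go()
E
```

```text
side 212 ((461.8191833496094, -21.077407836914062), (11.491580963134766, 81.06566619873047), 34.69270706176758) 0.2176269278363468
top 122 ((460.9681396484375, -18.577102661132812), (12.531877517700195, 82.36750793457031), 34.15143585205078) 0.2229092470820367
at [0.4765 0.2207 0.3214] yaw_y 33.57 tilt 0.02 j [ 0.43  0.27  0.24  1.53 -0.    1.42] w 0.0514 t 59.5 F [ 0.3 -0.1  0.2]
```

View pics/end.png

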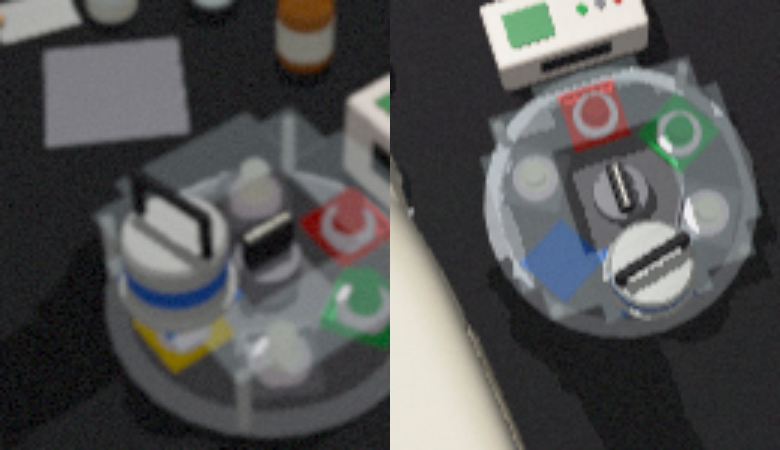

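The canister stands upright over the port (side half (175,265), top half (650,265)). The red and green pucks are centred in their slots, and yellow is under the port.

```bash
python3 -c "
from workcell import bot
print(bot.job_done())"
```

```text
the job is handed in; nothing more can be done
None
```

The job is handed in at about 59 s of the 210 s allowed: the red, green and yellow pucks stand in their own slots and the canister is back upright over the port, but the hand-in returned no verdict.

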